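# Load and start the breathing-tube dryer

### The job

Set the washed breathing tubes to dry: slide each tube that stands on the draining mat down over one of the dryer's nozzles, its hole facing the nozzle's spring button, until it is fully home and the button has popped out through the hole, and close every nozzle left over with a black blanking cap, latched in the same way, so that no air escapes. Only when all that is done, flip the dryer's toggle switch on (to the right), then press the start button fully down and let it go. Leave the other things on the cabinet where they are.

Things in the scene. Friction and masses are not known exactly. Their poses are not given: they have to be found in the camera images.
- dryer: White warm-air dryer, fixed, 175 mm deep (x), 335 mm long (y). Origin: centre of its underside; +x to its back, +y to its left end as the robot sees it. On the back part (top 66 mm up) four upright nozzles at x = +45, y = +123, +41, -41, -123 mm. In front a control ledge 50 mm high, with toggle switch (x -52, y +58) and start button (x -52, y -52). All nozzles are alike.
- nozzle1 (a point): Leftmost nozzle: fixed round aluminium stub, 34 mm across, 50 mm high, its top 8 mm tapering to 25 mm. This point: on its axis at its foot, on the flat rubber seat (66 mm wide, 70 mm above the dryer's underside) where a tube that is fully home rests. Axes as the dryer's. Its spring button, a 9 mm steel dome, sticks 7.5 mm out of the stub's front (-x) side, 26 mm above this point.
- nozzle2 (a point): Second nozzle from the left, as nozzle1.
- nozzle3 (a point): Third nozzle from the left, as nozzle1.
- nozzle4 (a point): Rightmost nozzle, as nozzle1.
- pin1 (a joint): Spring button of nozzle1: 0 = fully out, 0.0085 = pushed in (m), about 0.006 while a tube's wall holds it in; below 0.002 counts as out. The tube's flared foot pushes it in by itself (5 to 10 N down on the tube; spring 3 to 5 N) and it pops out when the tube's hole is level with it.
- pin2 (a joint): Spring button of nozzle2, as pin1.
- pin3 (a joint): Spring button of nozzle3, as pin1.
- pin4 (a joint): Spring button of nozzle4, as pin1.
- tube1: Breathing tube (2 to 4 are there, all alike), grey, foot-heavy, 120 mm long, 43.4 mm outside, bore 36.4 mm flaring to 54 mm in the lowest 9 mm, 100 g, on a 60 mm foot on the 4 mm mat. Origin: centre of the foot; z up its axis. One 13 mm hole 26 mm above the foot in the -x side: tube x along dryer x (within 0.1 rad) faces it to the button. Home: origin at the nozzle point. May be absent.
- tube2: Another tube, same as tube1; may be absent.
- tube3: Another tube, same as tube1; may be absent.
- tube4: Another tube, same as tube1; may be absent.
- cap1: Blanking cap (two alike), standing upright on the cabinet top: black, 76 mm high with a closed domed top, otherwise the same socket as the tubes: 43.4 mm outside up to 70 mm height, same bore, flared 60 mm foot, and hole 26 mm above the foot in its -x side; 80 g. Origin: centre of the foot; home and latched, it is at the nozzle point. Keep fingers clear of the hole.
- cap2: The other blanking cap, same as cap1.
- switch (a joint): The dryer's toggle switch: a steel bat with over-centre spring. 0 = off, leaning to the dryer's left (+y) by 0.35 rad; 0.35 = upright; 0.7 = on, leaning to the right (-y). Pushed a little past upright it snaps over and stays; pushing needs about 2 to 3 N at the tip.
- switch_tip (a point): The tip of the toggle's bat, 36 mm from its pivot; the pivot is 57 mm above the dryer's underside. The bat is 12 mm thick in its upper half; it stands on the 50 mm high control ledge.
- start (a joint): The start button, a round spring push button, 30 mm across: 0 = out, 0.006 = fully down (m); 5 N holds it fully down, and it comes back up when let go. Above 0.0048 counts as fully down.
- start_top (a point): Centre of the start button's top face; it is pressed straight down.
- silver_blister: Bystander: silver blister strip lying flat, 103 x 45 mm; origin under its middle.
- thermometer: Bystander: dark digital thermometer lying flat, 128 mm long; origin under its middle.

How it is judged:
By the outcome, as a careful person would: the job done as asked, in the order asked, and still so for the second after the job is handed in, with the robot touching nothing.
Of tube1, tube2, tube3, tube4 only 2 to 4 are there at a start; the rules pass over those that are not, and their reading is None.
At some moment in a run one of tube1, tube2, tube3, tube4, cap1, cap2 may be knocked a few centimetres aside while the robot is not near it.
It also fails if it takes over 184 s, if anything falls off the work surface, if the arm or the gripper's body presses on something with over 40 N, if the wrist force passes 120 N, or if a joint passes its speed limit or range.

### The arm

A 7-joint arm with a two-finger parallel gripper is mounted at the origin on a cart in front of the work surface, level with it; the furniture and walls round the work are solid. World frame = base frame: x ahead of the robot, y to its left, z up, the work surface at z = 0. Lengths are in m, angles in rad, forces in N, time in s.
With the tool pointing down it reaches from about 0.4 to 0.9 m from the base axis. Payload 5.5 kg.
Tool frame: the origin (TCP) lies on the mounting face of the last link; the fingertips stand 173 mm ahead of it and the grasp point (between the pads) lies 155 mm ahead of it (r.tip_extent is the distance from the TCP to the fingertips, in m); z points along the fingers, y is the line along which they close (so a half turn about z gives the same grasp; the last joint's range is limited). The gripper opens to 85 mm and grips with 20 to 120 N. Pads are 22 mm wide; open, the fingers measure 114 mm over their backs; the gripper's body (76 mm by 85 mm) begins 54 mm behind the grasp point. The pads swing forward as they close: fully open they stand 13 mm farther back than shut.
Start: joints at [-0.961, 0.501, -0.427, 1.55, 0.221, 1.138, -0.21], TCP at [0.221, 0.611, 0.405] pointing down, gripper open.
Joint ranges: [-2.88, 2.88], [-0.31, 2.03], [-1.54, 1.56], [0.2, 2.42], [-1.41, 4.55], [0.19, 2.02], [-2.57, 2.57]. Speed limits (rad/s): [2.57, 2.57, 3.14, 3.14, 3.14, 3.14, 3.14].

### API

Orientations are given as [roll, pitch, yaw] about the fixed x, y, z axes, in that order (R = Rz(yaw) Ry(pitch) Rx(roll)).
In Python, from bench import r gives the robot as it stands.
- The arm moves only by the shell command python3 shift.py, which reads ROWS from standard input. ROWS is one flat JSON list of numbers that holds 1 to 20 rows one after another, with no inner brackets; each row has 7 numbers: a rotation vector rx, ry, rz in rad, then dx, dy, dz in m, then the opening from 0.0 (shut) to 1.0 (fully open); each row is the pose to reach, as a shift and turn from the pose commanded when the command began, along the tool's axes at that moment; what a row does not reach only later rows make up. A row lasts 1/10 s, in which the tool goes at most 0.05 m and 0.15 rad, less where a joint would pass 70% of its speed; a pose out of reach is approached as far as the arm can. The fingers move at their own pace and stop on an object; the grip force is fixed at half the most. Time passes only in rows, so rows that do not move let the fingers close. It prints the time, the measured TCP pose, the force, the opening and the grip force at its end. Input that does not fit is refused with a message, and nothing moves.
- r.state(): the state, without advancing time (a new reading comes with each control period).
- r.camera(name): name is "side" or "top"; returns the picture (420x560x3 uint8, red, green, blue); there is no depth.
- r.calibration(name): a dict with "camera_matrix" (3x3 intrinsics, pixels), "R" (3x3) and "t" (3): a world point X has camera coordinates R X + t. Camera axes: x right, y down, z forward; pixel columns grow to the right and rows downward; lengths in m; the calibration is good to about 2 mm. A picture is of the moment at which its call begins. calibration takes no time and is no camera call.
- r.hand_in(): hands the job in; it is judged then, once.
The state is a dict: "time_s": time; "qpos": joint angles; "joint_vel": joint speeds; "tau": joint torques, N m; "eef_pos": TCP position; "ee_rot": TCP orientation; "contact_force": force on the tool from outside, world axes, zero at the start; "torque": the same for the moment, N m; "width": opening from 0.0 (shut) to 1.0 (fully open); "finger_force": force on a finger pad.
Only numpy, scipy, OpenCV 4.12 (cv2) and the standard library are available. Lean on these libraries where they do the work, as an engineer would, in place of code of your own. Each camera call takes 0.05 s, during which the arm holds its last target. There are 200 camera calls.

## Working session

There is one attempt and no reset: what is moved stays moved. The work goes in short steps, Python scripts to look and compute and a shell command to move; the robot and the scene stay as the last step left them, time stands still between calls to the robot, and variables do not carry over. Pictures are saved under pics/ and viewed, at most 14 in all, crops included, and the job is handed in when it is done.

```bash
ls; mkdir -p pics; cat > h.py <<'E'
import numpy as np,cv2
from bench import r
def snap(n,f):
    im=r.camera(n); cv2.imwrite(f,im[:,:,::-1]); return im
def cam(n):
    c=r.calibration(n); return np.array(c["camera_matrix"]),np.array(c["R"]),np.array(c["t"])
def proj(n,X):
    K,R,t=cam(n); p=(K@(np.atleast_2d(X)@R.T+t).T).T; return p[:,:2]/p[:,2:]
def onz(n,uv,z):
    K,R,t=cam(n); c=-R.T@t; d=R.T@np.linalg.solve(K,[*uv,1]); return c+d*(z-c[2])/d[2]
E
python3 - <<'E'
from h import *
for n in("side","top"):
    snap(n,f"pics/{n}0.png"); K,R,t=cam(n); print(n,K.tolist(),R.round(3).tolist(),(-R.T@t).round(3))
print(r.state())
E
```

```text
bench.py
pics
shift.py
side [[471.2118917768784, 0.0, 283.07304768494447], [0.0, 471.2118917768784, 200.32112378339124], [0.0, 0.0, 1.0]] [[1.0, -0.02, 0.003], [-0.01, -0.597, -0.802], [0.018, 0.802, -0.597]] [ 0.484 -1.009  0.838]
top [[540.2180454277498, 0.0, 292.10732977671535], [0.0, 540.2180454277498, 211.83537952073286], [0.0, 0.0, 1.0]] [[0.028, -0.999, 0.015], [-0.995, -0.029, -0.096], [0.096, -0.013, -0.995]] [ 0.39  -0.023  1.38 ]
{'time_s': 0.1, 'qpos': array([-0.96080918,  0.50177605, -0.42680067,  1.55132976,  0.22078581,
        1.13833942, -0.21029896]), 'joint_vel': array([-0.00018337, -0.00127163, -0.00166834, -0.00394732,  0.001088  ,
       -0.00161505,  0.00016638]), 'tau': array([-1.06533500e-02, -5.70821071e+01, -5.83932191e+00, -2.81743687e+01,
        1.02511505e-02,  5.54592727e-03, -1.17603804e-05]), 'eef_pos': array([0.22086179, 0.61098496, 0.40375496]), 'ee_rot': array([-3.13979181e+00, -6.98475209e-05,  2.79483976e+00]), 'contact_force': array([ 0.13064116, -0.42290815,  0.49169807]), 'torque': array([ 0.02173859,  0.03238626, -0.00869521]), 'finger_force': 0.0, 'width': 1.000106398872336}
```

View pics/side0.png

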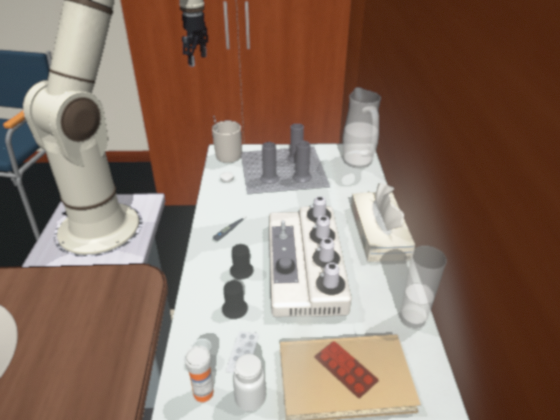

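View pics/top0.png

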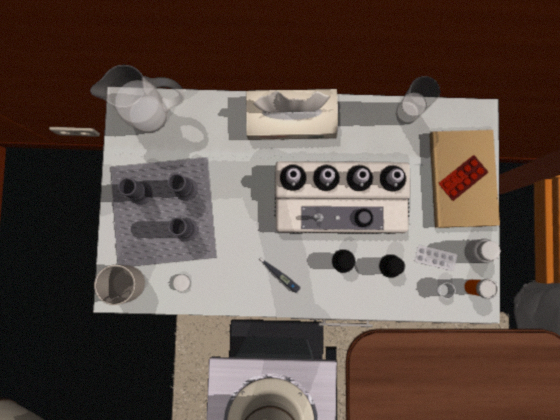

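The side view shows three tubes on the mat (about (269,160), (297,140), (302,160)), two caps (241,262) and (234,298), and four nozzles at (318,205) to (331,275). The top view shows tube tops at (132,188), (182,183) and (182,227), nozzles at (293,177) to (393,177), and caps at (344,261) and (392,266). I'll zoom in for hole directions and precise pixels.

```bash
python3 - <<'E'
import cv2,numpy as np
s=cv2.imread("pics/side0.png");t=cv2.imread("pics/top0.png")
rs=lambda a,w,h:cv2.convertScaleAbs(cv2.resize(a,(w,h),interpolation=cv2.INTER_CUBIC),alpha=1.6,beta=15)
a=rs(t[155:275,100:220],400,400*1);b=rs(s[110:200,235:335],400,360)
b=np.vstack([b,np.zeros((40,400,3),np.uint8)])
cv2.imwrite("pics/c1.png",np.hstack([a,b]))
a=rs(t[155:285,270:415],400,359);b=rs(s[190:320,215:355],400,371)
cv2.imwrite("pics/c2.png",np.hstack([np.vstack([a,np.zeros((12,400,3),np.uint8)]),b]))
E
```

```text
(no output)
```

View pics/c1.png

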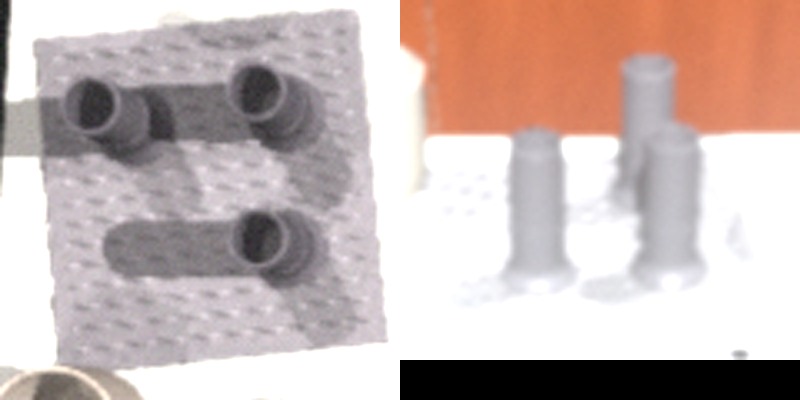

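View pics/c2.png

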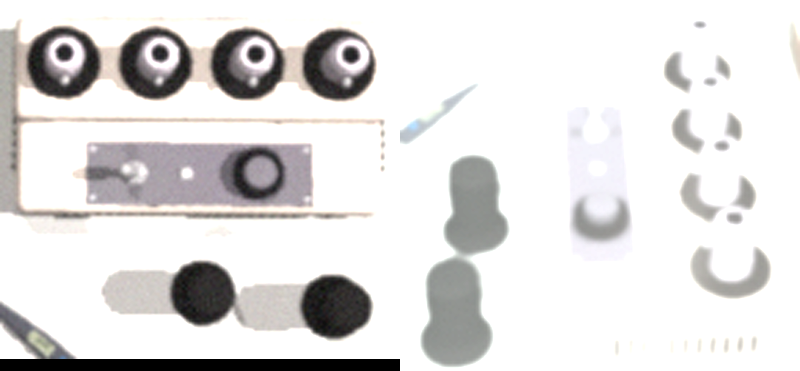

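The crops show no holes facing the cameras, so I'll check them after lifting. Tube top centres in the top view are about (127.6,186.5), (177.4,182.3) and (178,226.4). Next I triangulate.

```bash
cat >> h.py <<'E'
def tri(a,b):
    P=[(lambda K,R,t:K@np.c_[R,t])(*cam(n)) for n in("top","side")]
    X=cv2.triangulatePoints(P[0],P[1],np.float64(a).reshape(2,1),np.float64(b).reshape(2,1)).ravel(); return X[:3]/X[3]
E
python3 - <<'E'
from h import *
np.set_printoptions(precision=4,suppress=True)
T=lambda x,y:(270+x/2.7586-.2,155+y/2.7619-.2)
S=lambda x,y:(215+(x-400)/2.857-.2,190+y/2.854-.2)
tops=dict(A=((127.6,186.5),(297,126.5)),B=((177.4,182.3),(303,144)),C=((178,226.4),(269.5,145)))
for k,(a,b) in tops.items(): print(k,tri(a,b),onz("top",a,.124))
nt=[T(*p) for p in((65,50),(160,51),(256,52),(350,53))]
bt=[T(*p) for p in((66,80),(161,81),(252,81),(346,81))]
bs=[S(*p) for p in((710,82),(722,146),(734,218))]
for i in range(4):print("noz",onz("top",nt[i],.12),"btn",onz("top",bt[i],.096))
for i in range(3):print("btn tri",tri(bt[i],bs[i]))
seat=[T(*p) for p in((64,63),(156,64),(247,64),(339,64))]
for p in seat: print("seat",onz("top",p,.07))
for p in ((203,293),(337,307)):print("cap",onz("top",T(*p),.07),onz("top",T(*p),.03))
print("start",onz("top",T(262,173),.06),tri(T(262,173),S(603,207)));print("bat",onz("top",T(95,173),.09),tri(T(95,173),S(597,125)))
# corners of dryer back top
for p in ((20,17),(381,21)):print("corner",onz("top",T(*p),.066))
E
```

```text
A [0.5588 0.347  0.124 ] [0.5593 0.347  0.124 ]
B [0.5719 0.2312 0.1259] [0.5727 0.2316 0.124 ]
C [0.4697 0.2246 0.1269] [0.4694 0.2252 0.124 ]
noz [ 0.6039 -0.0392  0.12  ] btn [ 0.5817 -0.0411  0.096 ]
noz [ 0.6056 -0.1206  0.12  ] btn [ 0.5833 -0.1239  0.096 ]
noz [ 0.6072 -0.2029  0.12  ] btn [ 0.5857 -0.2032  0.096 ]
noz [ 0.6088 -0.2837  0.12  ] btn [ 0.5882 -0.2854  0.096 ]
btn tri [ 0.5985 -0.0419  0.0546]
btn tri [ 0.6011 -0.1276  0.0516]
btn tri [ 0.604  -0.2106  0.0457]
seat [ 0.6007 -0.0393  0.07  ]
seat [ 0.6023 -0.1211  0.07  ]
seat [ 0.6048 -0.2022  0.07  ]
seat [ 0.6073 -0.2843  0.07  ]
cap [ 0.4009 -0.1668  0.07  ] [ 0.4013 -0.1712  0.03  ]
cap [ 0.392  -0.2847  0.07  ] [ 0.3921 -0.2927  0.03  ]
start [ 0.5088 -0.2185  0.06  ] [ 0.5083 -0.2172  0.0687]
bat [ 0.5018 -0.0687  0.09  ] [ 0.507  -0.0708  0.0307]
corner [0.6417 0.0011 0.066 ]
corner [ 0.648  -0.3225  0.066 ]
```

The side "buttons" I picked there are wrong (triangulated heights too low). I'll take a less saturated crop.

```bash
python3 - <<'E'
import cv2,numpy as np
s=cv2.imread("pics/side0.png")
a=s[185:305,255:355]
cv2.imwrite("pics/c3.png",cv2.resize(a,(500,600),interpolation=cv2.INTER_CUBIC))
E
```

```text
(no output)
```

View pics/c3.png

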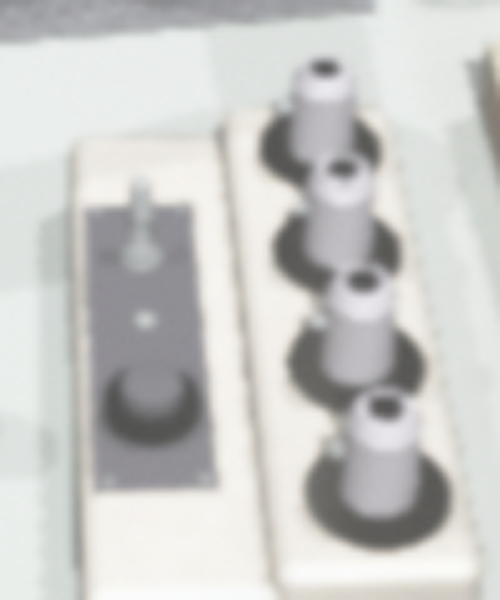

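Nozzle top holes are at crop (325,68), (344,168), (364,281), (385,407), the toggle tip at (140,184) and the start button at (151,382). I'll fit the dryer pose to both views.

```bash
cat > fit.py <<'E'
from h import *
from scipy.optimize import least_squares
np.set_printoptions(precision=4,suppress=True)
T=lambda x,y:(270+x/2.7586-.2,155+y/2.7619-.2)
S=lambda x,y:(255+x/5-.4,185+y/5-.4)
N=np.array([[.045,y,.12] for y in(.123,.041,-.041,-.123)])
nt=np.array([T(*p) for p in((65,51),(160,51),(256,52),(350,53))])
ns=np.array([S(*p) for p in((325,68),(344,168),(364,281),(385,407))])
L=np.array([[-.052,-.052,.0]])
def W(p,X):
    c,s=np.cos(p[2]),np.sin(p[2]); return X@np.array([[c,s,0],[-s,c,0],[0,0,1]])+[p[0],p[1],p[3]]
def f(p): return np.r_[(proj("top",W(p,N))-nt).ravel(),(proj("side",W(p,N))-ns).ravel()]
o=least_squares(f,[.56,-.16,.02,0]);print(o.x,o.fun.reshape(2,4,2))
print("nozzles",W(o.x,N));print("start tri",tri(T(262,173),S(151,382)),W(o.x,L));print("bat tri",tri(T(95,173),S(140,184)),W(o.x,np.array([[-.052,.058+.0123,.0908],[-.052,.058,.057]])))
E
python3 fit.py
cat > go.py <<'E'
import sys
from h import *
from scipy.spatial.transform import Rotation as Ro
np.set_printoptions(precision=4,suppress=True)
s=r.state(); x,y,z,yaw=map(float,sys.argv[1:5])
R0=Ro.from_euler("xyz",s["ee_rot"]); R1=Ro.from_euler("xyz",[np.pi,0,yaw])
d=R0.inv().apply(np.array([x,y,z])-s["eef_pos"])
print("rot",(R0.inv()*R1).as_rotvec(),"d",d,"|",np.linalg.norm(d).round(3),"q",s["qpos"].round(2),"w",round(s["width"],3),"t",s["time_s"])
E
python3 go.py .4695 .2252 .404 1.5708;python3 go.py .4695 .2252 .404 -1.5708
```

```text
rot [-0.0016  0.001   1.224 ] d [-0.3649 -0.2783  0.0002] | 0.459 q [-0.96  0.5  -0.43  1.55  0.22  1.14 -0.21] w 1.0 t 0.1
rot [-0.0011 -0.0018 -1.9175] d [-0.3649 -0.2783  0.0002] | 0.459 q [-0.96  0.5  -0.43  1.55  0.22  1.14 -0.21] w 1.0 t 0.1
```

```bash
echo '[0,0,0.15,-0.04,-0.03,0,1,0,0,0.3,-0.075,-0.056,0,1,0,0,0.45,-0.11,-0.085,0,1,0,0,0.6,-0.15,-0.114,0,1,0,0,0.75,-0.19,-0.144,0,1,0,0,0.9,-0.22,-0.168,0,1,0,0,1.05,-0.26,-0.2,0,1,0,0,1.15,-0.3,-0.23,0,1,0,0,1.224,-0.33,-0.255,0,1,0,0,1.224,-0.365,-0.278,0,1,0,0,1.224,-0.365,-0.278,0,1,0,0,1.224,-0.365,-0.278,0,1,0,0,1.224,-0.365,-0.278,0,1]' | python3 shift.py; python3 go.py .4695 .2252 .404 1.5708
```

```text
time_s: 1.4
eef_pos: [0.469, 0.2268, 0.4044]
ee_rot: [-3.141, -0.0, 1.572]
contact_force: [0.1, 0.6, 0.4]
width: 1.0
finger_force: 0.0
rot [-0.0009 -0.0003  0.0016] d [-0.0016  0.0005  0.0004] | 0.002 q [-0.46  0.24 -0.05  1.88  0.01  1.02 -0.51] w 1.0 t 1.4
```

```bash
echo '[0,0,0,-0.001,0,0.045,1,0,0,0,-0.001,0,0.09,1,0,0,0,-0.001,0,0.13,1,0,0,0,-0.001,0,0.16,1,0,0,0,-0.001,0,0.16,1,0,0,0,-0.001,0,0.16,1,0,0,0,-0.001,0,0.16,0,0,0,0,-0.001,0,0.16,0,0,0,0,-0.001,0,0.16,0,0,0,0,-0.001,0,0.16,0,0,0,0,-0.001,0,0.16,0,0,0,0,-0.001,0,0.16,0,0,0,0,-0.001,0,0.16,0]' | python3 shift.py; python3 go.py .4695 .2252 .404 1.5708
```

```text
time_s: 2.7
eef_pos: [0.4706, 0.2252, 0.2463]
ee_rot: [3.139, -0.002, 1.571]
contact_force: [-0.2, -0.0, 6.5]
width: 0.522
finger_force: 59.6
rot [ 0.0029 -0.0016 -0.0001] d [ 0.0002 -0.0006 -0.1577] | 0.158 q [-0.47  0.46 -0.04  2.    0.03  0.67 -0.52] w 0.522 t 2.7
```

```bash
echo '[0,0,0,0,0,-0.03,0,0,0,0,0,0,-0.07,0,0,0,0,0,0,-0.11,0,0,0,-0.15,0,0,-0.15,0,0,0,-0.3,0.0,0,-0.16,0,0,0,-0.45,0,0,-0.16,0,0,0,-0.6,0,0,-0.16,0,0,0,-0.75,0,0,-0.16,0,0,0,-0.9,0,0,-0.16,0,0,0,-1.05,0,0,-0.16,0,0,0,-1.2,0,0,-0.16,0,0,0,-1.35,0,0,-0.16,0,0,0,-1.5,0,0,-0.16,0,0,0,-1.571,0,0,-0.16,0,0,0,-1.571,0,0,-0.16,0,0,0,-1.571,0,0,-0.16,0]' | python3 shift.py
python3 - <<'E'
from h import *
im=snap("side","pics/side1.png")
c=proj("side",[.4695,.2252,.2])[0].astype(int);print(c)
a=im[c[1]-60:c[1]+60,c[0]-50:c[0]+50,::-1]
cv2.imwrite("pics/c4.png",cv2.resize(a,(500,600),interpolation=cv2.INTER_CUBIC))
E
```

```text
time_s: 4.3
eef_pos: [0.4696, 0.2246, 0.4048]
ee_rot: [-3.142, 0.0, 3.139]
contact_force: [-0.7, -0.0, -0.5]
width: 0.525
finger_force: 60.8
[268 123]
```

View pics/c4.png

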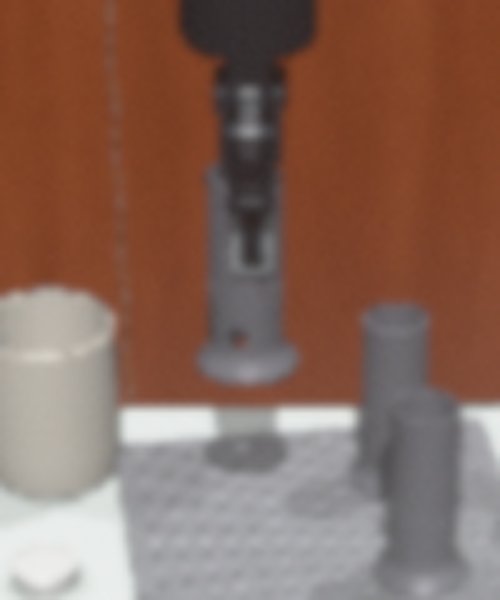

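The hole shows at crop (239,339), left of the tube axis at about 248, so the tube yaw is off by roughly a quarter radian. I'll measure it numerically.

```bash
cat > hole.py <<'E'
# usage: hole.py [hgrip]: angle of the hole of the held tube/cap seen by the side camera
import sys
from h import *
from scipy.optimize import minimize_scalar
s=r.state(); p=s["eef_pos"]; yaw=s["ee_rot"][2]; hg=float(sys.argv[1]) if len(sys.argv)>1 else .085
g=cv2.cvtColor(r.camera("side"),cv2.COLOR_RGB2GRAY).astype(float)
C=-cam("side")[1].T@cam("side")[2]; v=C-p; th=np.arctan2(v[1],v[0])
H=lambda a,rr=.0217:np.array([p[0]+rr*np.cos(a),p[1]+rr*np.sin(a),p[2]-.155-hg+.026])
k=4; G=cv2.resize(g,None,fx=k,fy=k,interpolation=cv2.INTER_CUBIC); q=lambda X:(proj("side",X)[0]+.5)*k-.5
u0,v0=q(H(th)); hw=abs(q(H(th+1.57))[0]-u0)
m=int(hw*.8); P=G[int(v0)-16:int(v0)+17,int(u0)-m:int(u0)+m+1]
D=np.maximum(0,np.median(P)-P); D[D<.5*D.max()]=0
n,lab,st,ce=cv2.connectedComponentsWithStats((D>0).astype(np.uint8)); i=lab[np.unravel_index(D.argmax(),D.shape)]
D[lab!=i]=0; yy,xx=np.mgrid[:P.shape[0],:P.shape[1]]
u=(D*xx).sum()/D.sum()+int(u0)-m; vv=(D*yy).sum()/D.sum()+int(v0)-16
row=G[int(vv)+26 if 0 else int(vv)-14]; 
o=minimize_scalar(lambda a:(q(H(a))[0]-u)**2,bounds=(th-1.2,th+1.2),method="bounded")
gr=np.abs(np.gradient(cv2.GaussianBlur(cv2.cvtColor(cv2.resize(r.camera("side"),None,fx=k,fy=k,interpolation=cv2.INTER_CUBIC),cv2.COLOR_RGB2HSV)[:,:,1],(0,0),3).astype(float)[int(v0)-24:int(v0)-8].mean(0)))
c=int(u0);w=int(hw);L=c-w-15+gr[c-w-15:c-w//2].argmax();Rr=c+w//2+gr[c+w//2:c+w+15].argmax()
print("hole px",u/k,vv/k,"expected centre",u0/k,v0/k,"edges mid",(L+Rr)/2/k,"halfwidth",(Rr-L)/2/k,hw/k,"dark",D.max(),"area",(D>0).sum())
ang=o.x; print("hole angle",ang,"via edges",th+np.arcsin((u/k-(L+Rr)/2/k)/(hw/k)))
for a in(ang,th+np.arcsin((u/k-(L+Rr)/2/k)/(hw/k))):
    t=yaw+(np.pi+.0213-a); print("needed tool yaw",(t+np.pi)%(2*np.pi)-np.pi)
E
python3 hole.py
```

```text
hole px 265.1134800518613 130.21204577668527 expected centre 269.40595122207407 129.83769360891174 edges mid 267.125 halfwidth 7.375 7.372101638778645 dark 24.591409921646118 area 139
hole angle -2.1652481738934055 via edges -1.835404725977386
needed tool yaw 2.184641147240498
needed tool yaw 1.8547976993244788
```

```bash
python3 go.py .602 -.041 .42 1.84
```

```text
rot [0.     0.0001 1.3006] d [-0.1326 -0.2656 -0.0153] | 0.297 q [-0.27  0.25 -0.27  1.88  0.08  1.02  1.  ] w 0.527 t 4.45
```

```bash
echo '[0,0,0.15,-0.015,-0.03,-0.015,0,0,0,0.3,-0.03,-0.06,-0.015,0,0,0,0.45,-0.05,-0.09,-0.015,0,0,0,0.6,-0.066,-0.12,-0.015,0,0,0,0.75,-0.08,-0.16,-0.015,0,0,0,0.9,-0.095,-0.19,-0.015,0,0,0,1.05,-0.11,-0.22,-0.015,0,0,0,1.2,-0.125,-0.25,-0.015,0,0,0,1.3,-0.133,-0.266,-0.015,0,0,0,1.3,-0.133,-0.266,-0.015,0,0,0,1.3,-0.133,-0.266,-0.015,0,0,0,1.3,-0.133,-0.266,-0.015,0]' | python3 shift.py
python3 go.py .602 -.041 .42 1.84
python3 - <<'E'
from h import *
def up(n,x,w,h,k):
    im=snap(n,f"pics/{n}2.png"); c=proj(n,x)[0].astype(int);print(n,c)
    return cv2.resize(im[c[1]-h:c[1]+h,c[0]-w:c[0]+w,::-1],None,fx=k,fy=k,interpolation=cv2.INTER_CUBIC)
a=up("side",[.602,-.04,.17],40,60,5);b=up("top",[.602,-.04,.15],40,60,5)
cv2.imwrite("pics/c5.png",np.hstack([a,b]))
E
```

```text
time_s: 5.65
eef_pos: [0.6024, -0.0395, 0.4195]
ee_rot: [-3.141, -0.001, 1.845]
contact_force: [-0.4, 0.1, -0.5]
width: 0.524
finger_force: 60.9
rot [-0.0003 -0.0012  0.0051] d [-0.0014 -0.0008 -0.0005] | 0.002 q [-0.04  0.37  0.08  1.67 -0.04  1.1   0.32] w 0.524 t 5.65
side [321 182]
top [293 171]
```

View pics/c5.png

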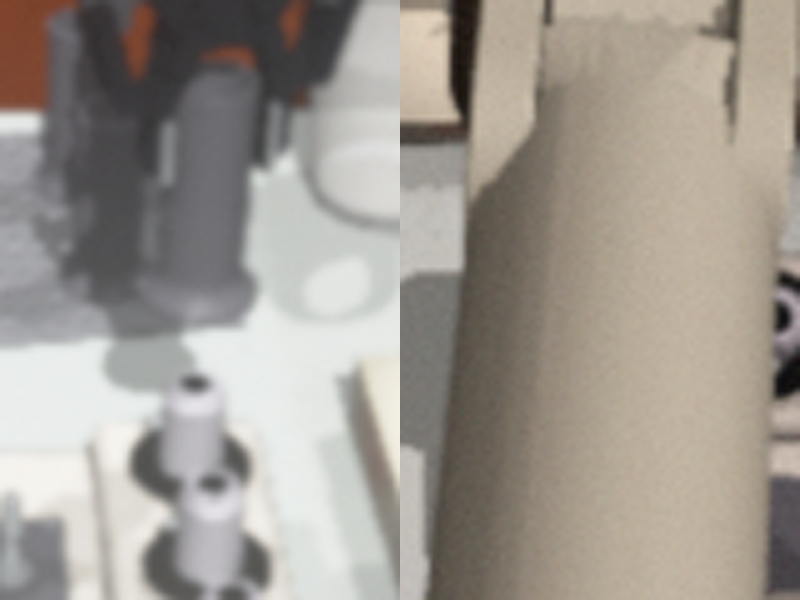

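The side crop shows the tube above nozzle 1, its foot centre at crop (197,290) and the nozzle top at (195,385), so x is lined up to within about 1 mm, with a slight lean. I'll descend in steps.

```bash
echo '[0,0,0,-0.001,0,0.03,0,0,0,0,-0.001,0,0.05,0,0,0,0,-0.001,0,0.065,0,0,0,0,-0.001,0,0.075,0,0,0,0,-0.001,0,0.08,0,0,0,0,-0.001,0,0.08,0]' | python3 shift.py
python3 go.py .602 -.041 .31 1.84
```

```text
time_s: 6.35
eef_pos: [0.6031, -0.0418, 0.3394]
ee_rot: [-3.141, -0.0, 1.842]
contact_force: [0.0, -0.5, -0.6]
width: 0.521
finger_force: 60.9
rot [-0.0002 -0.0003  0.0023] d [ 0.0011 -0.0008  0.0294] | 0.029 q [-0.04  0.46  0.08  1.74 -0.04  0.94  0.33] w 0.521 t 6.35
```

```bash
echo '[0,0,0,0.0,0,0.008,0,0,0,0,0,0,0.016,0,0,0,0,0,0,0.022,0,0,0,0,0,0,0.022,0]' | python3 shift.py
echo '[0,0,0,0,0,0.004,0,0,0,0,0,0,0.008,0,0,0,0,0,0,0.008,0]' | python3 shift.py

```

```text
time_s: 6.75
eef_pos: [0.6027, -0.0419, 0.316]
ee_rot: [-3.141, -0.001, 1.842]
contact_force: [0.6, 2.0, -13.1]
width: 0.524
finger_force: 62.2
time_s: 7.05
eef_pos: [0.6035, -0.0423, 0.3122]
ee_rot: [3.14, 0.0, 1.842]
contact_force: [-6.2, 0.4, 14.1]
width: 0.522
finger_force: 64.8
```

```bash
echo '[0,0,0,0,0,0.002,0,0,0,0,0,0,0.003,0,0,0,0,0,0,0.003,0,0,0,0,0,0,0.003,0]' | python3 shift.py
cat > v.py <<'E'
# v.py out x y z w h k : side and top crops side by side
import sys
from h import *
o=sys.argv[1];x,y,z=map(float,sys.argv[2:5]);w,h,k=map(int,sys.argv[5:8])
L=[]
for n in("side","top"):
    im=snap(n,f"pics/_{n}_{o}"); c=proj(n,[x,y,z])[0].astype(int);print(n,c-[w,h])
    L.append(cv2.resize(im[c[1]-h:c[1]+h,c[0]-w:c[0]+w,::-1],None,fx=k,fy=k,interpolation=cv2.INTER_CUBIC))
cv2.imwrite("pics/"+o,np.hstack(L))
E
python3 v.py c6.png .602 -.04 .12 40 60 5
```

```text
time_s: 7.45
eef_pos: [0.6034, -0.0424, 0.312]
ee_rot: [3.139, 0.0, 1.841]
contact_force: [-11.7, 2.0, 31.2]
width: 0.521
finger_force: 66.5
side [280 138]
top [253 113]
```

View pics/c6.png

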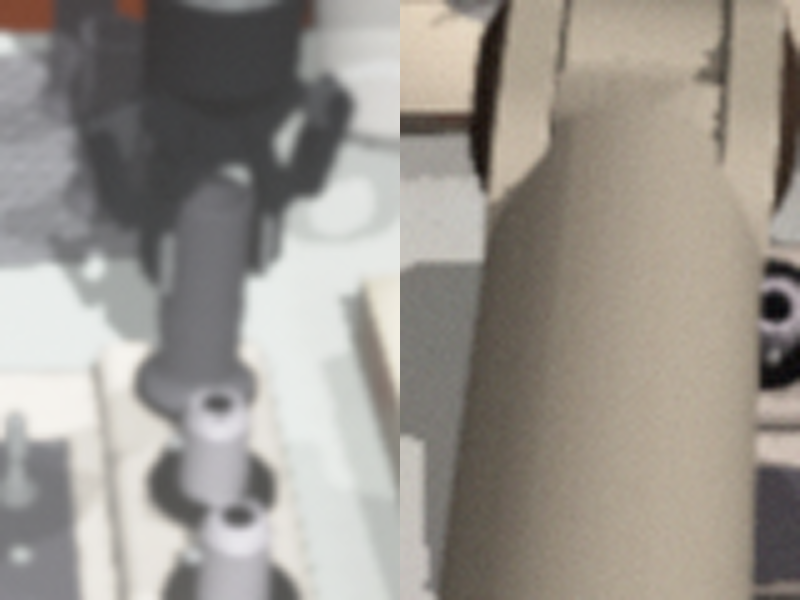

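The tube looks seated on nozzle 1: foot on the rubber at crop (195,385), and contact at 31 N. I'll release, back off and look for the button in the top view.

```bash
echo '[0,0,0,0,0,-0.003,0,0,0,0,0,0,-0.005,0.3,0,0,0,0,0,-0.005,1,0,0,0,0,0,-0.005,1,0,0,0,0,0,-0.005,1,0,0,0,0,0,-0.005,1,0,0,0,0,0,-0.04,1,0,0,0,0,0,-0.08,1,0,0,0,0,0,-0.11,1,0,0,0,-0.02,0,-0.11,1]' | python3 shift.py
python3 go.py .5719 .2316 .42 1.5708
```

```text
time_s: 8.55
eef_pos: [0.61, -0.0585, 0.422]
ee_rot: [3.133, 0.001, 1.847]
contact_force: [0.8, 0.2, -0.3]
width: 0.993
finger_force: 0.0
rot [ 0.009  -0.0006  0.2759] d [0.2895 0.0423 0.0022] | 0.293 q [-0.02  0.38  0.09  1.65 -0.04  1.1   0.36] w 0.993 t 8.55
```

```bash
echo '[0,0,0.1,0.045,0.007,0,1,0,0,0.2,0.09,0.014,0,1,0,0,0.276,0.135,0.021,0,1,0,0,0.276,0.18,0.027,0,1,0,0,0.276,0.225,0.034,0,1,0,0,0.276,0.265,0.04,0,1,0,0,0.276,0.291,0.0427,0,1,0,0,0.276,0.291,0.0427,0,1,0,0,0.276,0.291,0.0427,0,1]' | python3 shift.py
python3 go.py .5723 .233 .244 1.5708
python3 v.py c7.png .55 -.14 .05 100 75 4
```

```text
time_s: 9.45
eef_pos: [0.5715, 0.2308, 0.4163]
ee_rot: [-3.141, 0.001, 1.567]
contact_force: [-0.3, -0.6, 0.4]
width: 1.0
finger_force: 0.0
rot [-0.0004  0.0007 -0.0034] d [0.0023 0.0009 0.1723] | 0.172 q [-0.45  0.4   0.03  1.64 -0.01  1.11 -0.42] w 1.0 t 9.45
side [201 170]
top [232 125]
```

View pics/c7.png

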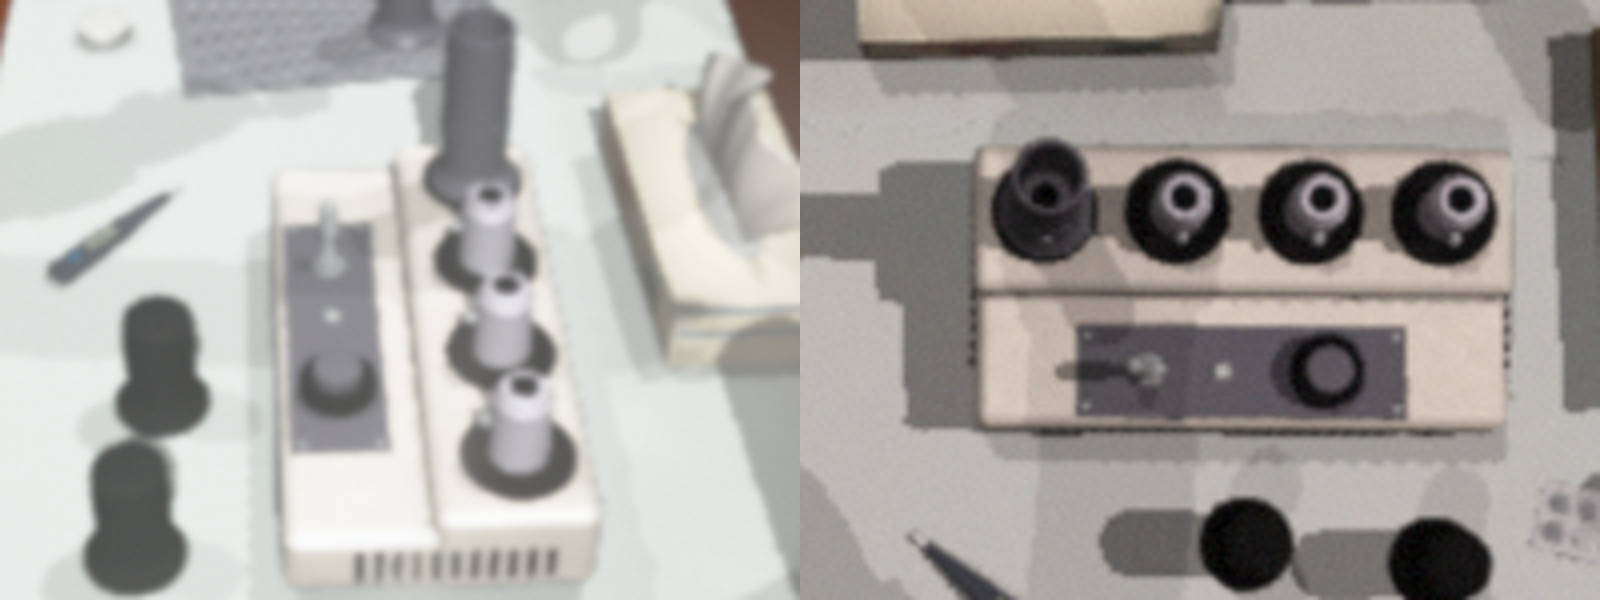

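The top view shows the button dot through tube 1's hole at crop (1046,239), so it is latched. The caps are still at about (1245,545) and (1440,562). That picture came out too wide, so I'll keep later ones smaller. Now a numeric knock check by template matching.

```bash
cat > track.py <<'E'
from h import *
obj=dict(A=((140,193,20),(296,143,20)),B=((184,190,16),(303,162,16)),cap1=((344,261,18),(241,262,20)),cap2=((392,266,18),(234,298,20)))
for j,n in enumerate(("top","side")):
    ref=cv2.imread(f"pics/{n}0.png"); im=r.camera(n)[:,:,::-1].copy()
    for k,v in obj.items():
        u,w,h=v[j]; m=cv2.matchTemplate(im[w-h-30:w+h+30,u-h-30:u+h+30],ref[w-h:w+h,u-h:u+h],cv2.TM_CCOEFF_NORMED)
        _,s,_,l=cv2.minMaxLoc(m); print(n,k,round(s,3),(l[0]-30,l[1]-30))
E
python3 track.py
```

```text
top A 0.297 (30, -7)
top B 0.963 (0, 0)
top cap1 0.997 (0, 0)
top cap2 0.999 (0, 0)
side A 0.993 (0, 0)
side B 0.961 (0, 0)
side cap1 0.998 (0, 0)
side cap2 1.0 (0, 0)
```

```bash
echo '[0,0,0,0.002,0.001,0.045,1,0,0,0,0.002,0.001,0.09,1,0,0,0,0.002,0.001,0.13,1,0,0,0,0.002,0.001,0.172,1,0,0,0,0.002,0.001,0.172,1,0,0,0,0.002,0.001,0.172,1,0,0,0,0.002,0.001,0.172,0,0,0,0,0.002,0.001,0.172,0,0,0,0,0.002,0.001,0.172,0,0,0,0,0.002,0.001,0.172,0,0,0,0,0.002,0.001,0.172,0,0,0,0,0.002,0.001,0.172,0]' | python3 shift.py
echo '[0,0,0,0,0,-0.03,0,0,0,0,0,0,-0.07,0,0,0,0,0,0,-0.11,0,0,0,-0.15,0,0,-0.15,0,0,0,-0.3,0.0,0,-0.17,0,0,0,-0.45,0,0,-0.17,0,0,0,-0.6,0,0,-0.17,0,0,0,-0.75,0,0,-0.17,0,0,0,-0.9,0,0,-0.17,0,0,0,-1.05,0,0,-0.17,0,0,0,-1.2,0,0,-0.17,0,0,0,-1.35,0,0,-0.17,0,0,0,-1.5,0,0,-0.17,0,0,0,-1.57,0,0,-0.17,0,0,0,-1.57,0,0,-0.17,0,0,0,-1.57,0,0,-0.17,0]' | python3 shift.py
python3 hole.py;python3 go.py .6033 -.1204 .42 1.84
```

```text
time_s: 10.85
eef_pos: [0.5736, 0.2328, 0.2472]
ee_rot: [3.138, -0.002, 1.566]
contact_force: [-1.2, 0.2, 6.9]
width: 0.528
finger_force: 60.0
time_s: 12.45
eef_pos: [0.5726, 0.2323, 0.4152]
ee_rot: [3.141, 0.001, 3.134]
contact_force: [1.4, -0.1, -1.7]
width: 0.527
finger_force: 61.5
hole px 305.07569399195654 125.8050181296914 expected centre 304.41915311980637 125.09502425409482 edges mid 303.0 halfwidth 7.25 7.544623783418388 dark 24.906240463256836 area 113
hole angle -1.5545774939209147 via edges -1.3631962458056404
needed tool yaw 1.5677977543463992
needed tool yaw 1.3764165062311235
rot [0.0003 0.0004 1.2943] d [-0.0333 -0.3525 -0.005 ] | 0.354 q [-0.23  0.41 -0.27  1.63  0.12  1.11  1.04] w 0.527 t 12.55
```

```bash
python3 - <<'E'
from h import *
im=snap("side","pics/side3.png")
a=im[70:145,270:340,::-1]
cv2.imwrite("pics/c8.png",cv2.resize(a,(560,600),interpolation=cv2.INTER_CUBIC))
E
```

```text
(no output)
```

View pics/c8.png

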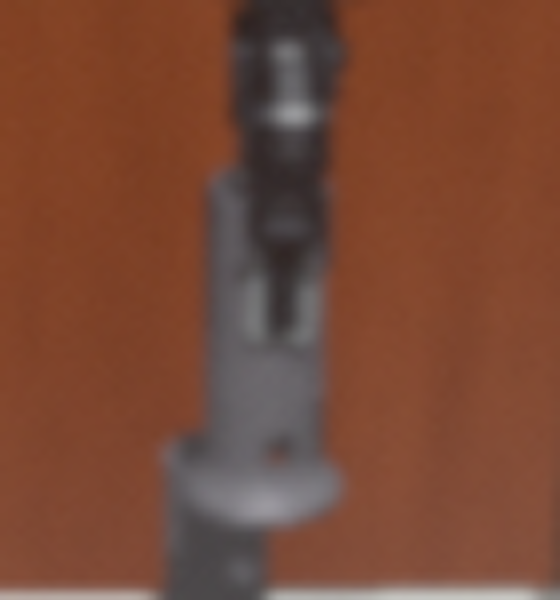

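The hole is at crop (279,448) against the tube axis at 265, so the edge-based angle is right and the tool needs yaw of about 1.39. The tube sits about 5 mm toward tool +x of the grip. I'll carry it high, over tube 1, to nozzle 2.

```bash
python3 go.py .602 -.1245 .475 1.39
```

```text
rot [0.0003 0.0002 1.7447] d [-0.0319 -0.3567 -0.0601] | 0.363 q [-0.23  0.41 -0.27  1.63  0.12  1.11  1.04] w 0.523 t 12.6
```

```bash
echo '[0,0,0.1,0,0,-0.035,0,0,0,0.25,0,-0.03,-0.06,0,0,0,0.4,-0.005,-0.07,-0.06,0,0,0,0.55,-0.01,-0.11,-0.06,0,0,0,0.7,-0.013,-0.15,-0.06,0,0,0,0.85,-0.017,-0.19,-0.06,0,0,0,1.0,-0.02,-0.23,-0.06,0,0,0,1.15,-0.024,-0.27,-0.06,0,0,0,1.3,-0.028,-0.31,-0.06,0,0,0,1.45,-0.032,-0.34,-0.06,0,0,0,1.6,-0.032,-0.357,-0.06,0,0,0,1.745,-0.032,-0.357,-0.06,0,0,0,1.745,-0.032,-0.357,-0.06,0,0,0,1.745,-0.032,-0.357,-0.06,0,0,0,1.745,-0.032,-0.357,-0.06,0]' | python3 shift.py
python3 go.py .602 -.1245 .335 1.39
cat > foot.py <<'E'
# lateral position of held foot vs nozzle in side view, by foot flange edges: foot.py nx ny hgrip
import sys
from h import *
nx,ny,hg=map(float,sys.argv[1:4]); s=r.state(); p=s["eef_pos"]; z=p[2]-.155-hg
im=r.camera("side"); cv2.imwrite("pics/_foot.png",im[:,:,::-1])
print("foot centre if centred on nozzle px",proj("side",[nx,ny,z])[0],"edges",proj("side",[[nx-.03,ny,z],[nx+.03,ny,z],[nx-.0217,ny,z+.04],[nx+.0217,ny,z+.04]]).round(1).tolist())
E
python3 foot.py .6033 -.1204 .085
```

```text
time_s: 14.1
eef_pos: [0.6027, -0.1237, 0.4747]
ee_rot: [-3.142, -0.0, 1.395]
contact_force: [-0.2, 0.7, -1.1]
width: 0.524
finger_force: 61.6
rot [-0.0001 -0.0005  0.0051] d [-0.001  -0.0005  0.1397] | 0.14 q [ 0.03  0.35  0.17  1.58 -0.06  1.22  0.03] w 0.524 t 14.1
foot centre if centred on nozzle px [326.70827524 179.36304528] edges [[313.6, 179.5], [339.8, 179.2], [318.0, 164.6], [337.5, 164.4]]
```

```bash
echo '[0,0,0,-0.001,0,0.04,0,0,0,0,-0.001,0,0.08,0,0,0,0,-0.001,0,0.105,0,0,0,0,-0.001,0,0.12,0,0,0,0,-0.001,0,0.13,0,0,0,0,-0.001,0,0.135,0,0,0,0,-0.001,0,0.135,0]' | python3 shift.py
echo '[0,0,0,0,0,0.009,0,0,0,0,0,0,0.016,0,0,0,0,0,0,0.022,0,0,0,0,0,0,0.022,0]' | python3 shift.py
python3 go.py .602 -.1245 .31 1.39
```

```text
time_s: 14.85
eef_pos: [0.6028, -0.1245, 0.3398]
ee_rot: [3.141, -0.002, 1.392]
contact_force: [0.1, 3.9, -2.9]
width: 0.524
finger_force: 61.5
time_s: 15.25
eef_pos: [0.6025, -0.1245, 0.3172]
ee_rot: [-3.141, -0.001, 1.392]
contact_force: [2.0, 5.0, -10.2]
width: 0.526
finger_force: 62.4
rot [-0.0002 -0.0014  0.0021] d [-0.0001 -0.0004  0.0072] | 0.007 q [ 0.05  0.5   0.15  1.73 -0.09  0.91  0.06] w 0.526 t 15.25
```

```bash
echo '[0,0,0,0,0,0.004,0,0,0,0,0,0,0.008,0,0,0,0,0,0,0.0105,0,0,0,0,0,0,0.0105,0]' | python3 shift.py
```

```text
time_s: 15.65
eef_pos: [0.6031, -0.1244, 0.3128]
ee_rot: [3.139, -0.003, 1.392]
contact_force: [-11.1, 8.8, 29.7]
width: 0.527
finger_force: 66.3
```

```bash
echo '[0,0,0,0,0,-0.003,0,0,0,0,0,0,-0.005,0.3,0,0,0,0,0,-0.005,1,0,0,0,0,0,-0.005,1,0,0,0,0,0,-0.005,1,0,0,0,0,0,-0.005,1,0,0,0,0,0,-0.04,1,0,0,0,0,0,-0.08,1,0,0,0,0,0,-0.11,1,0,0,0,0.02,0,-0.115,1]' | python3 shift.py
python3 go.py .5593 .351 .42 1.5708
```

```text
time_s: 16.65
eef_pos: [0.6066, -0.1103, 0.4272]
ee_rot: [3.133, 0.002, 1.385]
contact_force: [-0.2, -0.4, 0.4]
width: 1.001
finger_force: 0.0
rot [ 0.0079  0.0031 -0.186 ] d [ 0.4447 -0.1318  0.0051] | 0.464 q [ 0.01  0.39  0.16  1.64 -0.06  1.12  0.  ] w 1.001 t 16.65
```

```bash
echo '[0,0,-0.1,0.045,-0.013,0,1,0,0,-0.186,0.09,-0.026,0,1,0,0,-0.186,0.135,-0.04,0,1,0,0,-0.186,0.18,-0.053,0,1,0,0,-0.186,0.225,-0.067,0,1,0,0,-0.186,0.27,-0.08,0,1,0,0,-0.186,0.315,-0.093,0,1,0,0,-0.186,0.36,-0.107,0,1,0,0,-0.186,0.405,-0.12,0,1,0,0,-0.186,0.445,-0.132,0,1,0,0,-0.186,0.445,-0.132,0,1,0,0,-0.186,0.445,-0.132,0,1,0,0,-0.186,0.445,-0.132,0,1]' | python3 shift.py
python3 track.py
python3 go.py .5593 .351 .244 1.5708
python3 - <<'E'
from h import *
g=cv2.cvtColor(r.camera("top"),cv2.COLOR_RGB2GRAY)
for x,y in ((.6015,-.0384),(.6033,-.1204),(.605,-.2024)):
    u,v=proj("top",[x-.024,y,.096])[0].round().astype(int); print(u,v);print(g[v-3:v+5,u-4:u+5])
E
```

```text
time_s: 17.95
eef_pos: [0.5566, 0.3536, 0.4219]
ee_rot: [3.141, 0.002, 1.575]
contact_force: [0.4, 0.5, -0.1]
width: 0.998
finger_force: 0.0
top A 0.817 (-1, 0)
top B 0.491 (-30, 19)
top cap1 0.999 (0, 0)
top cap2 0.999 (0, 0)
side A 0.909 (0, 0)
side B 0.691 (19, 30)
side cap1 0.998 (0, 0)
side cap2 1.0 (0, 0)
rot [0.0005 0.0011 0.0028] d [-0.002   0.0025  0.1782] | 0.178 q [-0.58  0.47 -0.04  1.52  0.02  1.16 -0.62] w 1.001 t 18.05
293 185
[[24 29 35 31 24 31 38 29 28]
 [23 32 26 33 37 43 39 30 20]
 [24 26 34 53 75 70 41 26 24]
 [34 28 39 49 66 63 44 34 31]
 [37 38 38 39 48 43 48 49 49]
 [37 38 47 45 44 51 55 54 55]
 [38 46 50 45 44 48 52 49 50]
 [47 38 37 38 32 39 39 44 49]]
327 186
[[ 31  31  36  43  47  40  39  46  44]
 [ 27  31  37  47  54  51  50  50  52]
 [ 37  33  38  48  56  54  49  52  60]
 [ 43  43  43  52  57  58  57  57  65]
 [ 47  47  50  53  58  60  61  64  62]
 [ 41  46  52  53  57  58  57  56  54]
 [ 31  33  37  36  41  42  46  46  66]
 [ 71  52  49  51  53  68  78 103 134]]
361 186
[[ 55  51  52  75 110 117  75  36  24]
 [ 33  32  48  86 124 125  77  29  17]
 [ 15  25  36  73 103 103  48  23  16]
 [ 19  18  21  39  59  55  28  20  16]
 [ 18  17  17  20  20  23  17  16  16]
 [ 17  17  23  15  21  18  10  21  20]
 [ 19  20  16  18  22  22  29  34  62]
 [ 46  44  40  43  46  61  75 101 134]]
```

Tube 2 shows no clear button dot, so I'll look at it.

```bash
python3 - <<'E'
from h import *
im=snap("top","pics/top4.png");s=snap("side","pics/side4.png")
a=cv2.resize(im[145:205,270:350,::-1],(800,600),interpolation=cv2.INTER_CUBIC)[:, :]
a=cv2.resize(im[150:210,270:350,::-1],(480,360),interpolation=cv2.INTER_CUBIC);b=cv2.resize(s[160:250,290:355,::-1],(260,360),interpolation=cv2.INTER_CUBIC)
cv2.imwrite("pics/c9.png",cv2.convertScaleAbs(np.hstack([a,b]),alpha=1.5))
E
```

```text
(no output)
```

View pics/c9.png

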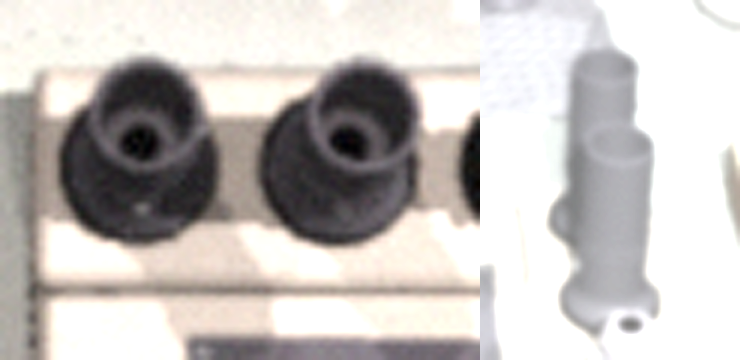

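Tube 1's button is visible at crop (143,208), but tube 2 shows none. Tube 2 is seated but its angle is slightly off, so I'll come back and twist it. First I take tube 3.

```bash
echo '[0,0,0,-0.002,0.002,0.045,1,0,0,0,-0.002,0.002,0.09,1,0,0,0,-0.002,0.002,0.13,1,0,0,0,-0.002,0.002,0.177,1,0,0,0,-0.002,0.002,0.177,1,0,0,0,-0.002,0.002,0.177,1,0,0,0,-0.002,0.002,0.177,0,0,0,0,-0.002,0.002,0.177,0,0,0,0,-0.002,0.002,0.177,0,0,0,0,-0.002,0.002,0.177,0,0,0,0,-0.002,0.002,0.177,0,0,0,0,-0.002,0.002,0.177,0]' | python3 shift.py
echo '[0,0,0,0,0,-0.03,0,0,0,0,0,0,-0.07,0,0,0,0,0,0,-0.11,0,0,0,-0.15,0,0,-0.15,0,0,0,-0.3,0.02,0,-0.17,0,0,0,-0.45,-0.04,0,-0.17,0,0,0,-0.6,-0.08,0,-0.17,0,0,0,-0.75,-0.12,0,-0.17,0,0,0,-0.9,-0.16,0,-0.17,0,0,0,-1.05,-0.2,0,-0.17,0,0,0,-1.2,-0.22,0,-0.17,0,0,0,-1.35,-0.22,0,-0.17,0,0,0,-1.5,-0.22,0,-0.17,0,0,0,-1.57,-0.22,0,-0.17,0,0,0,-1.57,-0.22,0,-0.17,0,0,0,-1.57,-0.22,0,-0.17,0]' | python3 shift.py
python3 hole.py
python3 - <<'E'
from h import *
p=r.state()["eef_pos"]; im=snap("side","pics/side5.png"); c=proj("side",p-[0,0,.19])[0].astype(int);print(c-[35,37])
cv2.imwrite("pics/c10.png",cv2.resize(im[c[1]-37:c[1]+38,c[0]-35:c[0]+35,::-1],(560,600),interpolation=cv2.INTER_CUBIC))
E
```

```text
time_s: 19.4
eef_pos: [0.5588, 0.354, 0.2481]
ee_rot: [3.138, -0.002, 1.577]
contact_force: [-0.8, -1.0, 6.4]
width: 0.531
finger_force: 60.1
time_s: 21.0
eef_pos: [0.559, 0.1333, 0.4158]
ee_rot: [3.142, 0.001, -3.139]
contact_force: [0.1, -0.0, -1.8]
width: 0.528
finger_force: 61.9
hole px 297.2975238803125 141.3548573251426 expected centre 301.5196957382106 141.9873118717525 edges mid 302.375 halfwidth 7.625 8.002380917399705 dark 17.602738618850708 area 323
hole angle -2.1970363311649197 via edges -2.3235952888309224
needed tool yaw 2.2213308824286226
needed tool yaw 2.3478898400946253
[266  93]
```

View pics/c10.png

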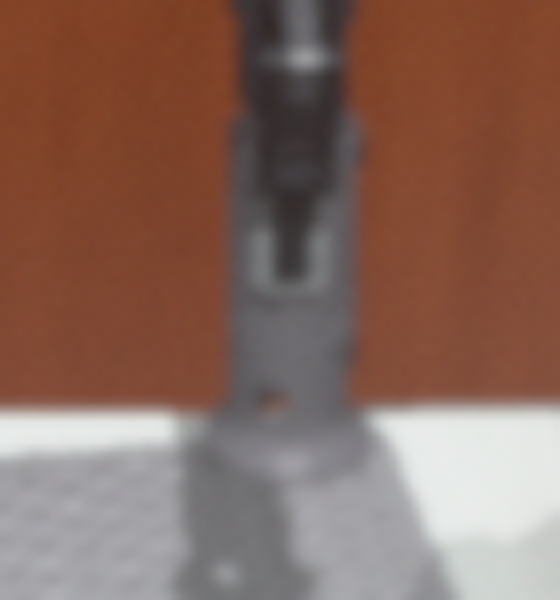

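The hole is at crop (270,403) with background visible through it on its right side, against the tube axis at 291, so it sits about 0.35 rad off. Darkness alone biases the estimate, which probably explains tube 2. I'll turn the hole to face the camera and measure by colour difference.

```bash
echo '[0,0,-0.12,0,0,-0.03,0,0,0,-0.24,0,0,-0.06,0,0,0,-0.35,0,0,-0.07,0,0,0,-0.35,0,0,-0.07,0,0,0,-0.35,0,0,-0.07,0,0,0,-0.35,0,0,-0.07,0]' | python3 shift.py
cat > hole2.py <<'E'
import sys
from h import *
s=r.state(); p=s["eef_pos"]; yaw=s["ee_rot"][2]; hg=float(sys.argv[1]) if len(sys.argv)>1 else .085
n=8; im=np.mean([r.camera("side").astype(float) for _ in range(n)],0).astype(np.float32)
k=4; G=cv2.resize(im,None,fx=k,fy=k,interpolation=cv2.INTER_CUBIC); q=lambda X:(proj("side",X)[0]+.5)*k-.5
C=-cam("side")[1].T@cam("side")[2]; v=C-p; th=np.arctan2(v[1],v[0]); e=np.array([np.cos(th),np.sin(th),0]); f=np.array([-e[1],e[0],0])
z=p[2]-.155-hg; A=np.array([p[0],p[1],0])
hw=np.linalg.norm(q(A+.0217*f+[0,0,z+.026])-q(A-.0217*f+[0,0,z+.026]))/2
def edges(h):
    u0,v0=q(A+[0,0,z+h]); b=cv2.GaussianBlur(G,(0,0),3)[int(v0)-6:int(v0)+7].mean(0); g=np.linalg.norm(np.gradient(b,axis=0),axis=1)
    c,w=int(u0),int(hw); L=c-w-14+g[c-w-14:c-w+14].argmax(); R=c+w-14+g[c+w-14:c+w+14].argmax(); return L,R,v0
L,R,vv=edges(.035);L2,R2,v2=edges(.05)
u0,v0=q(A+.0217*e+[0,0,z+.026]); slope=(L2+R2-L-R)/2/(v2-vv); mid=(L+R)/2+slope*(v0-vv)
m=int(hw*.8); y0=int(v0)-20; x0=int(mid)-m; P=G[y0:y0+41,x0:x0+2*m+1]
D=np.linalg.norm(P-np.median(P,axis=0,keepdims=True),axis=2); D=cv2.GaussianBlur(D,(0,0),2); D[:, :3]=0;D[:,-3:]=0
M=(D>.4*D.max()).astype(np.uint8); _,lab,st,ce=cv2.connectedComponentsWithStats(M); i=lab[np.unravel_index(D.argmax(),D.shape)]
yy,xx=np.nonzero(lab==i); u=x0+(xx.min()+xx.max())/2; uc=x0+ce[i][0]
print("expected mid",u0/k,"mid",mid/k,"halfw",(R-L)/2/k,hw/k,"hole u",u/k,uc/k,"v",(y0+ce[i][1])/k,v0/k,"size",st[i][2:4]/k,"Dmax",D.max())
for w in (u,uc):
    a=th+np.arcsin((w-mid)/hw); t=yaw+np.pi+.0213-a; print("off",a-th,"needed yaw",(t+np.pi)%(2*np.pi)-np.pi)
E
python3 hole2.py
```

```text
time_s: 21.75
eef_pos: [0.5587, 0.1332, 0.4838]
ee_rot: [3.141, -0.002, -2.789]
contact_force: [0.2, 0.0, -1.0]
width: 0.532
finger_force: 61.9
expected mid 302.0727235425475 mid 302.29765376168086 halfw 8.125 8.14141386936017 hole u 302.75 302.64313725490194 v 120.29019607843138 119.33746631460437 size [5.25 4.  ] Dmax 43.987152
off 0.055589766674908114 needed yaw 1.9544887108682802
off 0.04244806509961685 needed yaw 1.9676304124435715
```

```bash
python3 go.py .604 -.2024 .48 1.96
```

```text
rot [-0.0001 -0.0003  1.5366] d [ 0.0746 -0.3305  0.005 ] | 0.339 q [-0.    0.28 -0.35  1.65  0.1   1.22  1.56] w 0.53 t 22.15
```

```bash
echo '[0,0,0.15,0.01,-0.04,0,0,0,0,0.3,0.018,-0.08,0,0,0,0,0.45,0.027,-0.12,0,0,0,0,0.6,0.036,-0.16,0,0,0,0,0.75,0.045,-0.2,0,0,0,0,0.9,0.054,-0.24,0,0,0,0,1.05,0.063,-0.28,0,0,0,0,1.2,0.071,-0.315,0,0,0,0,1.35,0.0745,-0.3305,0.005,0,0,0,1.5,0.0745,-0.3305,0.005,0,0,0,1.5366,0.0745,-0.3305,0.005,0,0,0,1.5366,0.0745,-0.3305,0.005,0,0,0,1.5366,0.0745,-0.3305,0.005,0]' | python3 shift.py
python3 go.py .604 -.2024 .34 1.96
```

```text
time_s: 23.45
eef_pos: [0.6043, -0.2022, 0.4801]
ee_rot: [-3.142, -0.0, 1.962]
contact_force: [0.2, -0.5, -1.0]
width: 0.527
finger_force: 61.9
rot [-0.0001 -0.0001  0.0019] d [-0.0001 -0.0003  0.1401] | 0.14 q [ 0.24  0.39  0.06  1.51 -0.02  1.25  0.69] w 0.527 t 23.45
```

```bash
echo '[0,0,0,0,0,0.04,0,0,0,0,0,0,0.08,0,0,0,0,0,0,0.105,0,0,0,0,0,0,0.125,0,0,0,0,0,0,0.137,0,0,0,0,0,0,0.14,0,0,0,0,0,0,0.14,0]' | python3 shift.py
echo '[0,0,0,0,0,0.009,0,0,0,0,0,0,0.016,0,0,0,0,0,0,0.022,0,0,0,0,0,0,0.022,0]' | python3 shift.py
echo '[0,0,0,0,0,0.004,0,0,0,0,0,0,0.008,0,0,0,0,0,0,0.0095,0,0,0,0,0,0,0.0095,0]' | python3 shift.py
```

```text
time_s: 24.15
eef_pos: [0.6042, -0.2008, 0.3398]
ee_rot: [-3.141, -0.003, 1.962]
contact_force: [0.4, 4.6, -3.5]
width: 0.526
finger_force: 61.8
time_s: 24.55
eef_pos: [0.6043, -0.2005, 0.3182]
ee_rot: [3.141, -0.003, 1.962]
contact_force: [0.6, 5.7, -9.4]
width: 0.533
finger_force: 62.5
time_s: 24.95
eef_pos: [0.6047, -0.2007, 0.3138]
ee_rot: [3.139, -0.001, 1.962]
contact_force: [-10.2, 9.5, 23.2]
width: 0.529
finger_force: 65.0
```

```bash
echo '[0,0,0,0,0,-0.003,0,0,0,0,0,0,-0.005,0.3,0,0,0,0,0,-0.005,1,0,0,0,0,0,-0.005,1,0,0,0,0,0,-0.005,1,0,0,0,0,0,-0.005,1,0,0,0,0,0,-0.04,1,0,0,0,0,0,-0.08,1,0,0,0,0,0,-0.11,1,0,0,0,0,0,-0.11,1]' | python3 shift.py
python3 go.py .6025 -.1205 .42 1.571
```

```text
time_s: 25.95
eef_pos: [0.6057, -0.2035, 0.4245]
ee_rot: [3.134, 0.007, 1.96]
contact_force: [0.5, -0.8, 0.2]
width: 1.0
finger_force: 0.0
rot [0.0087 0.005  0.3886] d [0.078  0.0285 0.0042] | 0.083 q [ 0.24  0.43  0.06  1.58 -0.03  1.13  0.69] w 1.0 t 25.95
```

```bash
echo '[0,0,0.13,0.04,0.014,0,1,0,0,0.26,0.078,0.0285,0.004,1,0,0,0.389,0.078,0.0285,0.004,1,0,0,0.389,0.078,0.0285,0.004,1,0,0,0.389,0.078,0.0285,0.004,1,0,0,0.389,0.078,0.0285,0.05,1,0,0,0.389,0.078,0.0285,0.09,1,0,0,0.389,0.078,0.0285,0.111,1,0,0,0.389,0.078,0.0285,0.111,1,0,0,0.389,0.078,0.0285,0.111,0,0,0,0.389,0.078,0.0285,0.111,0,0,0,0.389,0.078,0.0285,0.111,0,0,0,0.389,0.078,0.0285,0.111,0,0,0,0.389,0.078,0.0285,0.111,0,0,0,0.389,0.078,0.0285,0.111,0]' | python3 shift.py
python3 -c "
from h import *;s=r.state();print(s['torque'],s['contact_force'],s['ee_rot'])"
for i in 1; do :; done
echo '[0,0,-0.02,0,0,0.002,0,0,0,-0.04,0,0,0.002,0,0,0,-0.04,0,0,0.002,0]' | python3 shift.py
python3 -c "
from h import *;s=r.state();print(s['torque'],s['contact_force'],s['ee_rot'])"
echo '[0,0,-0.02,0,0,0,0,0,0,-0.04,0,0,0,0,0,0,-0.04,0,0,0,0]' | python3 shift.py
python3 -c "
from h import *;s=r.state();print(s['torque'],s['contact_force'],s['ee_rot'])"
```

```text
time_s: 27.45
eef_pos: [0.6017, -0.1197, 0.3097]
ee_rot: [3.138, 0.001, 1.571]
contact_force: [-1.7, -0.0, 6.6]
width: 0.504
finger_force: 58.9
[-0.13215579  0.22922225  0.08785707] [-1.70187986 -0.01734599  6.58157822] [3.13831381e+00 7.85135618e-04 1.57145341e+00]
time_s: 27.75
eef_pos: [0.602, -0.1198, 0.3095]
ee_rot: [3.137, 0.001, 1.612]
contact_force: [-4.0, 0.1, 17.1]
width: 0.506
finger_force: 60.1
[0.07222647 1.1022122  0.08667027] [-3.96812738  0.07984103 17.08577609] [3.13689979e+00 8.98220801e-04 1.61182240e+00]
time_s: 28.05
eef_pos: [0.6022, -0.1196, 0.3094]
ee_rot: [3.136, 0.001, 1.652]
contact_force: [-3.2, 0.7, 15.5]
width: 0.506
finger_force: 59.9
[ 0.13172589  0.82774293 -0.01238761] [-3.15834675  0.73746059 15.47656108] [3.13632677e+00 1.00026447e-03 1.65197443e+00]
```

```bash
echo '[0,0,0,0,0,0,0.3,0,0,0,0,0,-0.003,1,0,0,0,0,0,-0.003,1,0,0,0,0,0,-0.003,1,0,0,0,0,0,-0.003,1,0,0,0,0,0,-0.04,1,0,0,0,0,0,-0.08,1,0,0,0,0,0,-0.11,1,0,0,0,0,0,-0.11,1]' | python3 shift.py
python3 go.py .392 -.2895 .4 1.571
```

```text
time_s: 28.95
eef_pos: [0.6025, -0.1198, 0.4207]
ee_rot: [3.133, 0.002, 1.651]
contact_force: [-0.4, 0.6, 0.7]
width: 1.002
finger_force: 0.0
rot [0.0085 0.0016 0.0801] d [-0.1522 -0.2236  0.0191] | 0.271 q [ 0.09  0.39  0.08  1.65 -0.04  1.1   0.26] w 1.002 t 28.95
```

```bash
echo '[0,0,0.08,-0.026,-0.04,0,1,0,0,0.08,-0.052,-0.08,0,1,0,0,0.08,-0.08,-0.12,0.005,1,0,0,0.08,-0.105,-0.155,0.01,1,0,0,0.08,-0.13,-0.19,0.015,1,0,0,0.08,-0.152,-0.2236,0.019,1,0,0,0.08,-0.152,-0.2236,0.019,1,0,0,0.08,-0.152,-0.2236,0.019,1]' | python3 shift.py
python3 go.py .392 -.2895 .21 1.571; python3 track.py | grep cap
python3 - <<'E'
from h import *
im=snap("top","pics/top6.png")
g=cv2.cvtColor(im,cv2.COLOR_RGB2GRAY)
for x,y in ((.6015,-.0384),(.6033,-.1204),(.605,-.2024)):
    u,v=proj("top",[x-.024,y,.096])[0].round().astype(int); print(u,v);print(g[v-3:v+5,u-4:u+5])
E
```

```text
time_s: 29.75
eef_pos: [0.3894, -0.2893, 0.396]
ee_rot: [-3.141, -0.001, 1.569]
contact_force: [1.1, 0.2, 0.1]
width: 1.001
finger_force: 0.0
rot [-0.0009 -0.0008 -0.0024] d [-0.0003  0.0028  0.186 ] | 0.186 q [ 0.39  0.19  0.22  1.98 -0.05  0.98  0.63] w 1.001 t 29.75
top cap1 0.995 (0, 0)
top cap2 0.9 (-1, 0)
side cap1 0.994 (0, 0)
side cap2 0.999 (0, 0)
293 185
[[41 46 45 43 42 41 48 43 40]
 [37 42 44 46 51 54 48 41 33]
 [34 35 48 73 93 83 48 42 31]
 [47 44 52 65 84 75 54 45 38]
 [48 50 52 55 61 63 60 65 62]
 [51 51 60 60 60 60 63 71 69]
 [43 60 65 58 62 62 64 61 60]
 [53 49 52 45 49 48 52 55 60]]
327 186
[[ 33  36  40  43  48  43  48  46  41]
 [ 32  35  32  54  51  50  43  41  37]
 [ 37  36  37  49  60  57  46  56  58]
 [ 50  46  48  56  61  61  63  67  72]
 [ 56  57  55  62  60  64  70  72  72]
 [ 48  53  59  59  56  64  74  71  53]
 [ 39  37  38  43  47  51  53  63  73]
 [ 77  57  54  55  55  72  82 114 146]]
361 186
[[ 28  32  38  44  46  50  51  51  47]
 [ 28  31  45  60  75  71  58  52  55]
 [ 26  31  35  57  85  88  61  56  65]
 [ 40  42  41  45  71  71  59  60  69]
 [ 43  41  49  50  53  55  59  62  62]
 [ 39  48  46  51  50  58  60  55  46]
 [ 30  32  39  40  41  43  43  45  68]
 [ 47  47  43  45  47  60  72  92 128]]
```

Tubes 1 and 3 show the button dot, tube 2 still doesn't. I'll re-measure tube 2's hole offline with the better method on the saved picture.

```bash
sed -e 's/^s=r.state(); p=s\["eef_pos"\]; yaw=s\["ee_rot"\]\[2\]/p=np.array([.5726,.2323,.4152]);yaw=3.134/' -e 's/np.mean(\[r.camera.*range(n)\],0)/cv2.imread("pics\/side3.png")[:,:,::-1]/' hole2.py > off.py; python3 off.py
sed -e 's/^p=.*;yaw=3.134/p=np.array([.4696,.2246,.4048]);yaw=3.139/' -e 's/side3/side1/' off.py > off1.py; python3 off1.py
sed -e 's/^p=.*;yaw=3.134/p=np.array([.559,.1333,.4158]);yaw=-3.139/' -e 's/side3/side5/' off.py > off2.py; python3 off2.py
```

```text
expected mid 304.4232558174169 mid 303.0 halfw 7.5 7.429213097458627 hole u 304.875 304.8785377358491 v 125.9622641509434 125.10117766973259 size [4.5  3.75] Dmax 40.17788
off 0.2551412057807081 needed yaw 1.4004894019587102
off 0.2556333611210231 needed yaw 1.399997246618394
expected mid 269.39358990711685 mid 267.0 halfw 7.5 7.435897944859927 hole u 265.375 265.46198156682027 v 130.38018433179724 129.84808708885632 size [4.5 4. ] Dmax 39.794327
off -0.22031238463922342 needed yaw 1.798034542759627
off -0.2083408846182826 needed yaw 1.7860630427386859
expected mid 301.5115681283533 mid 302.20057773515003 halfw 7.875 7.885955962817916 hole u 299.25 299.3876080691643 v 143.88472622478386 141.99790883831565 size [5.75 6.  ] Dmax 33.56508
off -0.38348650191018674 needed yaw 2.0435996937830723
off -0.3647398131177768 needed yaw 2.0248530049906623
```

```bash
cat > pins.py <<'E'
from h import *
N=((.6015,-.0384),(.6033,-.1204),(.605,-.2024),(.6068,-.2844))
T=np.mean([r.camera("top").astype(float) for _ in range(6)],0).mean(2);S=np.mean([r.camera("side").astype(float) for _ in range(6)],0).mean(2)
np.set_printoptions(linewidth=150,suppress=True)
for i,(x,y) in enumerate(N):
    u,v=proj("top",[x-.0235,y,.097])[0].round().astype(int); D=cv2.GaussianBlur(T,(0,0),.8)-cv2.GaussianBlur(T,(0,0),2.5)
    print(i+1,"top",u,v);print(D[v-4:v+4,u-4:u+5].round().astype(int))
    u,v=proj("side",[x-.0235,y,.097])[0].round().astype(int);print("side",u,v);print(S[v-4:v+5,u-5:u+5].round().astype(int))
E
python3 pins.py
```

```text
1 top 293 185
[[ -4  -5  -7  -9 -10  -8  -6  -4  -3]
 [ -3  -2  -3  -5  -5  -3  -2  -4  -6]
 [ -6  -3  -1   2   7   6   0  -6 -10]
 [ -8  -6   0  11  21  16   2  -9 -14]
 [ -8  -7  -2   9  17  13   1  -7 -12]
 [-10  -9  -6  -1   2   1  -2  -4  -7]
 [-20 -15 -12 -11 -10  -9  -9  -9 -11]
 [-35 -28 -24 -24 -24 -23 -23 -24 -26]]
side 311 206
[[184 169 166 163 150 126 101  90  90  92]
 [184 169 167 163 153 129 103  91  90  93]
 [185 171 168 166 158 136 107  91  89  93]
 [190 178 175 172 164 144 111  92  90  93]
 [213 206 199 186 168 143 111  91  90  93]
 [234 231 222 199 167 134 106  91  90  93]
 [240 235 221 187 150 120  98  89  90  93]
 [238 228 199 158 124 103  92  89  90  94]
 [232 208 163 127 106  95  90  89  90  94]]
2 top 327 185
[[ -3  -5  -5  -6  -7  -8  -7  -5  -3]
 [ -4  -4  -3  -2  -3  -4  -2  -1  -1]
 [ -6  -5  -2   1   1  -1  -2  -3  -4]
 [ -8  -7  -3   2   3   0  -4  -6  -7]
 [ -8  -7  -4   2   4   1  -2  -2  -3]
 [ -6  -6  -3   0   2   1   0   0  -2]
 [-11  -9  -6  -4  -4  -4  -3  -5 -12]
 [-27 -23 -19 -18 -17 -16 -15 -18 -24]]
side 314 226
[[216 206 179 143 117 103  94  9
[... 1111 characters left out ...]
  -4   3   7   3  -4 -13]
 [  1  -3  -4   6  22  24   4 -17 -28]
 [ -4  -6  -2  15  37  38  10 -19 -32]
 [-11 -11  -5  12  31  29   3 -22 -32]
 [-15 -17 -13  -3   7   3 -14 -29 -36]
 [-20 -22 -22 -20 -18 -21 -30 -37 -40]
 [-28 -30 -31 -32 -33 -36 -40 -42 -39]
 [-38 -38 -40 -40 -40 -40 -39 -34 -23]]
side 321 274
[[206 210 214 215 208 187 163 149 152 166]
 [214 216 214 210 201 184 160 145 147 164]
 [222 219 207 188 176 168 156 143 142 157]
 [225 220 201 173 162 164 163 151 142 151]
 [225 220 197 166 158 167 171 160 146 149]
 [224 215 186 153 145 159 167 158 148 150]
 [220 201 164 130 122 134 144 143 142 150]
 [209 177 137 110 103 108 115 123 136 151]
 [188 149 115 100  97  97 102 116 136 152]]
```

Tube 2 is still not clearly latched. I'll go back, grip it and sweep the twist, watching the torque and the pin in the side view, which stays visible while gripping.

```bash
echo '[0,0,0,0.02,0.035,-0.02,1,0,0,0,0.045,0.06,-0.022,1,0,0,0,0.07,0.09,-0.022,1,0,0,0,0.1,0.125,-0.022,1,0,0,0,0.13,0.16,-0.022,1,0,0,0,0.155,0.19,-0.022,1,0,0,0,0.169,0.2126,-0.022,1,0,0,0,0.169,0.2126,-0.022,1,0,0,0,0.169,0.2126,-0.022,1]' | python3 shift.py
python3 go.py .602 -.1198 .3095 1.571
cat > pin2.py <<'E'
from h import *
S=np.mean([r.camera("side").astype(float) for _ in range(3)],0).mean(2)
s=r.state(); print("yaw",s["ee_rot"][2].round(3),"tz",s["torque"].round(3),"f",s["contact_force"].round(1)); print(S[222:229,311:317].round().astype(int).tolist())
E
```

```text
time_s: 31.4
eef_pos: [0.6029, -0.1195, 0.4181]
ee_rot: [-3.14, 0.0, 1.572]
contact_force: [-0.2, -0.4, -0.3]
width: 1.0
finger_force: 0.0
rot [-0.0013  0.0002  0.0012] d [-0.0002 -0.0007  0.1086] | 0.109 q [ 0.08  0.39  0.09  1.64 -0.04  1.11  0.18] w 1.0 t 31.4
```

```bash
python3 pin2.py; echo '[0,0,0,0,0,0.045,1,0,0,0,0,0,0.09,1,0,0,0,0,0,0.1085,1,0,0,0,0,0,0.1085,1,0,0,0,0,0,0.1085,0,0,0,0,0,0,0.1085,0,0,0,0,0,0,0.1085,0,0,0,0,0,0,0.1085,0,0,0,0,0,0,0.1085,0,0,0,0,0,0,0.1085,0]' | python3 shift.py|head -1; python3 pin2.py
for a in 1 2 3; do echo '[0,0,-0.025,0,0,0,0,0,0,-0.05,0,0,0,0,0,0,-0.05,0,0,0,0]' | python3 shift.py|head -1; python3 pin2.py; done
```

```text
yaw 1.569 tz [-0.026  0.009 -0.018] f [-0.5 -0.4  0.4]
[[179, 142, 117, 101, 92, 88], [189, 156, 131, 112, 96, 88], [199, 168, 144, 123, 100, 90], [211, 180, 156, 133, 106, 91], [217, 183, 158, 136, 109, 92], [217, 178, 148, 127, 105, 92], [210, 165, 130, 109, 97, 91]]
time_s: 32.55
yaw 1.571 tz [-0.131  0.167  0.029] f [-0.7  0.2  6.9]
[[178, 142, 118, 103, 90, 85], [188, 156, 133, 116, 95, 86], [197, 167, 146, 124, 100, 88], [210, 179, 156, 133, 106, 88], [216, 182, 157, 135, 108, 90], [216, 177, 147, 125, 103, 89], [208, 163, 128, 107, 94, 87]]
time_s: 33.0
yaw 1.621 tz [-0.06   0.036  0.064] f [-0.6  0.3  6.3]
[[178, 142, 119, 104, 91, 85], [189, 156, 134, 116, 97, 87], [198, 168, 145, 125, 101, 88], [210, 179, 155, 134, 106, 89], [216, 182, 156, 136, 109, 91], [216, 177, 147, 126, 104, 90], [209, 164, 128, 108, 95, 88]]
time_s: 33.45
yaw 1.672 tz [0.274 0.076 0.026] f [-0.2  0.   6.7]
[[178, 142, 118, 103, 90, 85], [188, 156, 133, 115, 95, 86], [197, 168, 145, 126, 100, 87], [209, 179, 156, 134, 107, 89], [216, 182, 156, 137, 110, 92], [216, 177, 147, 126, 106, 92], [209, 164, 128, 108, 96, 90]]
time_s: 33.9
yaw 1.721 tz [ 0.414  0.439 -0.18 ] f [-1.8  1.   7.9]
[[178, 141, 115, 98, 88, 85], [188, 155, 129, 109, 92, 86], [198, 166, 141, 119, 97, 86], [210, 179, 153, 130, 103, 89], [216, 181, 154, 133, 106, 90], [213, 173, 142, 123, 103, 90], [201, 154, 120, 105, 94, 89]]
```

```bash
for a in 1 2 3 4 5 6 7; do echo '[0,0,0.025,0,0,0,0,0,0,0.05,0,0,0,0,0,0,0.05,0,0,0,0]' | python3 shift.py|head -1; python3 pin2.py; done
```

```text
time_s: 34.35
yaw 1.671 tz [ 0.257  0.01  -0.188] f [-0.8  1.2  5.7]
[[178, 143, 118, 103, 90, 85], [188, 156, 133, 115, 95, 86], [198, 168, 145, 125, 101, 87], [210, 179, 156, 134, 108, 89], [216, 182, 157, 137, 111, 92], [216, 177, 147, 126, 106, 91], [209, 164, 128, 109, 96, 90]]
time_s: 34.8
yaw 1.621 tz [ 0.177 -0.046 -0.128] f [-0.   0.3  5.5]
[[178, 143, 118, 104, 91, 85], [188, 156, 134, 116, 97, 87], [198, 167, 146, 125, 101, 87], [210, 179, 156, 134, 107, 90], [216, 182, 157, 137, 110, 91], [216, 177, 146, 126, 105, 91], [208, 164, 128, 108, 95, 88]]
time_s: 35.25
yaw 1.571 tz [ 0.13  -0.131 -0.068] f [0.5 0.2 6.7]
[[178, 143, 118, 104, 91, 86], [188, 157, 134, 118, 98, 87], [197, 168, 146, 127, 104, 89], [210, 179, 156, 135, 108, 90], [216, 183, 157, 136, 110, 91], [216, 177, 147, 127, 106, 90], [209, 163, 128, 108, 95, 89]]
time_s: 35.7
yaw 1.521 tz [ 0.004 -0.126 -0.072] f [0.2 0.6 6.7]
[[178, 142, 118, 104, 92, 86], [188, 156, 134, 117, 99, 87], [198, 168, 146, 126, 103, 88], [210, 180, 156, 135, 107, 90], [217, 183, 158, 136, 109, 90], [216, 177, 147, 126, 104, 89], [2
[... 179 characters left out ...]
103, 89], [210, 178, 156, 135, 106, 90], [216, 183, 156, 135, 108, 90], [216, 177, 146, 126, 103, 89], [208, 162, 128, 107, 94, 88]]
time_s: 36.6
yaw 1.421 tz [-0.075 -0.013 -0.026] f [-0.1 -1.2  6.1]
[[178, 142, 119, 105, 92, 86], [188, 156, 135, 119, 101, 89], [197, 168, 147, 129, 107, 90], [210, 179, 156, 135, 108, 90], [216, 182, 156, 135, 107, 89], [216, 177, 146, 125, 103, 89], [208, 163, 127, 106, 93, 88]]
time_s: 37.05
yaw 1.371 tz [-0.102 -0.039 -0.056] f [ 0.6 -0.8  5.7]
[[177, 143, 118, 104, 91, 85], [187, 156, 134, 117, 99, 87], [198, 168, 146, 127, 103, 88], [210, 179, 156, 134, 106, 89], [216, 182, 156, 135, 107, 89], [216, 177, 146, 125, 103, 89], [208, 162, 126, 107, 94, 87]]
```

No clear pop. The sure way is to lift tube 2, re-measure its hole facing the camera (which worked for tube 3) and re-seat it.

```bash
echo '[0,0,0,0,0,-0.004,0,0,0,0,0,0,-0.01,0,0,0,0,0,0,-0.02,0,0,0,0,0,0,-0.035,0,0,0,0,0,0,-0.06,0]' | python3 shift.py
echo '[0,0,0,0,0,-0.05,0,0,0,0,0,0,-0.1,0,0,0,0,0,0,-0.115,0,0,0,0,0,0,-0.115,0,0,0,0,0,0,-0.115,0]' | python3 shift.py; python3 go.py .5587 .1332 .4838 2.94
```

```text
time_s: 37.7
eef_pos: [0.599, -0.1188, 0.3568]
ee_rot: [-3.121, 0.002, 1.371]
contact_force: [-0.5, 0.5, -1.2]
width: 0.508
finger_force: 60.4
time_s: 38.2
eef_pos: [0.6023, -0.1196, 0.4844]
ee_rot: [-3.14, -0.0, 1.371]
contact_force: [0.6, -0.8, -1.3]
width: 0.511
finger_force: 60.7
rot [-0.0009 -0.0012 -1.5686] d [ 0.2391 -0.0928  0.0007] | 0.257 q [ 0.04  0.34  0.14  1.57 -0.05  1.24 -0.  ] w 0.511 t 38.2
```

```bash
echo '[0,0,-0.15,0.03,-0.012,0,0,0,0,-0.3,0.06,-0.024,0,0,0,0,-0.45,0.09,-0.036,0,0,0,0,-0.6,0.12,-0.048,0,0,0,0,-0.75,0.15,-0.06,0,0,0,0,-0.9,0.18,-0.07,0,0,0,0,-1.05,0.21,-0.082,0,0,0,0,-1.2,0.239,-0.093,0,0,0,0,-1.35,0.239,-0.093,0,0,0,0,-1.5,0.239,-0.093,0,0,0,0,-1.57,0.239,-0.093,0,0,0,0,-1.57,0.239,-0.093,0,0,0,0,-1.57,0.239,-0.093,0,0]' | python3 shift.py; python3 hole2.py
python3 - <<'E'
from h import *
p=r.state()["eef_pos"]; im=snap("side","pics/side7.png"); c=proj("side",p-[0,0,.19])[0].astype(int);print(c-[35,37])
cv2.imwrite("pics/c11.png",cv2.resize(im[c[1]-37:c[1]+38,c[0]-35:c[0]+35,::-1],(560,600),interpolation=cv2.INTER_CUBIC))
E
```

```text
time_s: 39.5
eef_pos: [0.5586, 0.1327, 0.4834]
ee_rot: [-3.14, -0.003, 2.939]
contact_force: [0.5, -0.4, -0.8]
width: 0.504
finger_force: 60.8
expected mid 302.0368781726223 mid 301.375 halfw 8.125 8.142101506836765 hole u 300.5 300.44086021505376 v 123.95698924731182 119.5901704826936 size [4.75 1.5 ] Dmax 30.376133
off -0.1076740491392536 needed yaw 1.562370004065027
off -0.11498276534936536 needed yaw 1.5696787202751388
[267  69]
```

View pics/c11.png

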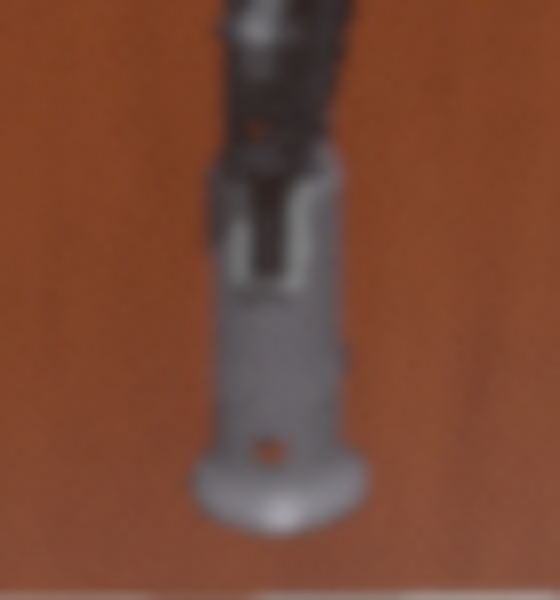

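The hole is at crop (268,451), about 12 mm lower in the grip than it should be. So tube 2 was never fully down (the pads slid on it). I'll work out the true grip height and angle.

```bash
python3 - <<'E'
from h import *
p=r.state()["eef_pos"]; 
for n,v in(("hole",69+451/8-.4),):
    for hg in np.arange(.06,.09,.003): print(round(hg,3),[proj("side",[p[0],p[1]-.0217,p[2]-.155-h])[0][1].round(1) for h in (hg-.026,)],v)
E
for h in .066 .069 .072; do python3 hole2.py $h;done
```

```text
0.06 [np.float64(109.8)] 124.975
0.063 [np.float64(110.9)] 124.975
0.066 [np.float64(111.9)] 124.975
0.069 [np.float64(113.0)] 124.975
0.072 [np.float64(114.0)] 124.975
0.075 [np.float64(115.1)] 124.975
0.078 [np.float64(116.1)] 124.975
0.081 [np.float64(117.2)] 124.975
0.084 [np.float64(118.2)] 124.975
0.087 [np.float64(119.2)] 124.975
expected mid 302.3970987044934 mid 298.6115964993353 halfw 8.0 8.2226017467648 hole u 299.625 299.2759433962264 v 107.63679245283019 112.29323562610688 size [7.   1.25] Dmax 13.509855
off 0.12356025019884309 needed yaw 1.3334130332146419
off 0.08088338017774532 needed yaw 1.3760899032357408
expected mid 302.3618964217072 mid 298.763869798647 halfw 8.0 8.210557071573154 hole u 296.625 296.4474085365854 v 116.20960365853658 113.36150359850024 size [7.5 4. ] Dmax 6.3283224
off -0.2635425299928078 needed yaw 1.7207239525861304
off -0.28601571162455164 needed yaw 1.7431971342178745
expected mid 302.3412774401847 mid 298.7557657761101 halfw 8.0 8.198873370949267 hole u 296.625 296.4718844984802 v 116.17173252279635 114.41545302984466 size [7.5 4. ] Dmax 6.2835135
off -0.2629033072621507 needed yaw 1.7201333275875879
off -0.28229483176115044 needed yaw 1.7395248520865874
```

```bash
python3 hole2.py .1;python3 hole2.py .103; echo '[0,0,-0.1,0,0,0,0,0,0,-0.17,0,0,0,0,0,0,-0.17,0,0,0,0,0,0,-0.17,0,0,0,0]' | python3 shift.py | head -1;  python3 hole2.py .1;python3 hole2.py .103; python3 go.py .6025 -.1205 .48 1.6
```

```text
expected mid 302.06252873667745 mid 301.3341473539433 halfw 8.0 8.090478082060786 hole u 300.5 300.58 v 125.21333333333334 124.05519610666524 size [4.75 3.75] Dmax 41.22077
off -0.10328590031988472 needed yaw 1.5605297493495094
off -0.09334970755564376 needed yaw 1.5505935565852678
expected mid 302.02615300805496 mid 301.1673414558213 halfw 8.0 8.079100902057077 hole u 301.0 300.714897260274 v 129.27654109589042 125.07759766140722 size [11.25  2.5 ] Dmax 48.36761
off -0.020714362368865702 needed yaw 1.4779302103622296
off -0.05603111387321791 needed yaw 1.5132469618665816
time_s: 42.35
expected mid 302.0675437958808 mid 301.25 halfw 8.0 8.090638239315506 hole u 301.375 301.45464601769913 v 125.29535398230088 124.07715343756858 size [5.  3.5] Dmax 42.365395
off 0.01545057012521478 needed yaw 1.6097581813472708
off 0.025296872738126863 needed yaw 1.5999118787343587
expected mid 302.0232518164328 mid 301.70764815137085 halfw 7.875 8.078970164958415 hole u 301.5 301.8077651515151 v 129.33712121212122 125.06620080410327 size [11.25  2.5 ] Dmax 49.433937
off -0.025705135219438402 needed yaw 1.6526706569794474
off 0.012392614498579091 needed yaw 1.6145729072614294
rot [-0.0001 -0.0001  1.5112] d [-0.0511 -0.2519  0.0052] | 0.257 q [-0.09  0.28 -0.24  1.65  0.07  1.22  1.2 ] w 0.513 t 43.15
```

```bash
echo '[0,0,0.15,-0.005,-0.03,0,0,0,0,0.3,-0.01,-0.06,0,0,0,0,0.45,-0.015,-0.09,0,0,0,0,0.6,-0.022,-0.12,0,0,0,0,0.75,-0.03,-0.15,0,0,0,0,0.9,-0.035,-0.18,0,0,0,0,1.05,-0.04,-0.21,0,0,0,0,1.2,-0.046,-0.24,0,0,0,0,1.35,-0.051,-0.252,0,0,0,0,1.5,-0.051,-0.252,0,0,0,0,1.515,-0.051,-0.252,0,0,0,0,1.515,-0.051,-0.252,0,0,0,0,1.515,-0.051,-0.252,0,0]' | python3 shift.py;python3 go.py .602 -.12 .353 1.595
```

```text
time_s: 44.45
eef_pos: [0.6024, -0.1198, 0.4852]
ee_rot: [-3.142, -0.0, 1.6]
contact_force: [0.1, 0.4, -0.8]
width: 0.508
finger_force: 60.7
rot [-0.0001 -0.0004  0.0053] d [-0.0003 -0.0004  0.1322] | 0.132 q [ 0.06  0.34  0.12  1.56 -0.04  1.24  0.22] w 0.508 t 44.45
```

```bash
echo '[0,0,0.005,0,0,0.04,0,0,0,0.005,0,0,0.08,0,0,0,0.005,0,0,0.105,0,0,0,0.005,0,0,0.12,0,0,0,0.005,0,0,0.13,0,0,0,0.005,0,0,0.132,0,0,0,0.005,0,0,0.132,0]' | python3 shift.py
for i in 1 2 3; do echo '[0,0,0,0,0,0.005,0,0,0,0,0,0,0.01,0,0,0,0,0,0,0.01,0]' | python3 shift.py|grep -v -e rot -e time -e width;done
```

```text
time_s: 45.15
eef_pos: [0.6014, -0.1204, 0.3533]
ee_rot: [-3.138, -0.001, 1.592]
contact_force: [-5.8, 0.9, 3.5]
width: 0.501
finger_force: 59.9
eef_pos: [0.6013, -0.1205, 0.3429]
contact_force: [-5.0, -0.5, -1.9]
finger_force: 60.6
eef_pos: [0.6024, -0.1203, 0.3333]
contact_force: [-3.9, 1.4, -0.0]
finger_force: 60.7
eef_pos: [0.604, -0.1219, 0.3309]
contact_force: [-14.7, 0.1, 40.0]
finger_force: 66.3
```

```bash
echo '[0,0,0,0,0,-0.004,0,0,0,0,0,0,-0.007,0.3,0,0,0,0,0,-0.007,1,0,0,0,0,0,-0.007,1,0,0,0,0,0,-0.007,1,0,0,0,0,0,-0.007,1,0,0,0,0,0,-0.05,1,0,0,0,0,0,-0.1,1,0,0,0,0,0,-0.1,1]' | python3 shift.py
python3 go.py .392 -.2895 .4 1.571
```

```text
time_s: 46.95
eef_pos: [0.6048, -0.1212, 0.4306]
ee_rot: [3.129, 0.002, 1.591]
contact_force: [-0.2, 0.0, -0.2]
width: 0.999
finger_force: 0.0
rot [0.0127 0.0021 0.0201] d [-0.1639 -0.2165  0.0282] | 0.273 q [ 0.07  0.38  0.12  1.63 -0.05  1.12  0.21] w 0.999 t 46.95
```

```bash
echo '[0,0,0.02,-0.03,-0.04,0,1,0,0,0.02,-0.06,-0.08,0,1,0,0,0.02,-0.09,-0.12,0.005,1,0,0,0.02,-0.12,-0.155,0.01,1,0,0,0.02,-0.145,-0.19,0.02,1,0,0,0.02,-0.164,-0.216,0.028,1,0,0,0.02,-0.164,-0.216,0.028,1,0,0,0.02,-0.164,-0.216,0.028,1]' | python3 shift.py
python3 pins.py | grep -A9 -e top | grep -v -e side | head -30; python3 track.py | grep cap;python3 go.py .392 -.2895 .21 1.571
```

```text
time_s: 47.75
eef_pos: [0.3894, -0.2893, 0.3951]
ee_rot: [3.141, -0.0, 1.569]
contact_force: [0.0, 0.5, -0.2]
width: 1.0
finger_force: 0.0
1 top 293 185
[[ -4  -4  -6  -8  -9  -9  -7  -5  -4]
 [ -3  -2  -2  -4  -4  -3  -4  -6  -6]
 [ -6  -4  -1   3   7   6  -2  -8 -11]
 [ -8  -7   0  12  21  17   1 -10 -14]
 [ -8  -7  -2   9  17  13   1  -7 -12]
 [-11  -9  -6  -1   2   1  -2  -5  -7]
 [-21 -16 -12 -10  -9  -8  -8 -10 -11]
 [-35 -28 -23 -24 -24 -23 -23 -24 -26]]
--
2 top 327 185
[[ -3  -5  -7  -8  -9 -10  -9  -6  -3]
 [ -2  -3  -4  -4  -5  -6  -5  -2   0]
 [ -4  -2   0   1   1  -1  -2  -3  -3]
 [ -7  -5  -1   2   3   0  -4  -6  -7]
 [ -9  -8  -4   0   2   0  -3  -3  -3]
 [ -9  -8  -5  -2   0   0  -1   0  -1]
 [-12 -10  -7  -5  -4  -4  -5  -7 -12]
 [-23 -21 -17 -15 -16 -17 -19 -23 -27]]
--
3 top 361 186
[[ -2  -2  -3  -4  -6  -7  -8  -9  -8]
 [ -6  -4  -3   1   3   2   0  -3  -4]
 [ -9  -7  -3   7  16  14   5   0  -2]
 [ -8  -8  -4   8  19  17   5  -1  -2]
 [ -7  -7  -4   2   9   9   1  -4  -6]
 [ -9  -8  -7  -6  -4  -5  -8 -12 -17]
 [-21 -18 -17 -16 -17 -18 -21 -25 -28]
 [-37 -34 -32 -31 -31 -31 -30 -28 -21]]
--
top cap1 0.995 (0, 0)
top cap2 0.877 (-1, 0)
side cap1 0.994 (0, 0)
side cap2 0.999 (0, 0)
rot [-0.     -0.      0.0002] d [-0.0006  0.0022  0.1852] | 0.185 q [ 0.37  0.19  0.24  1.98 -0.05  0.98  0.64] w 1.0 t 48.45
```

Still no dot on tube 2. I'll check numerically whether it stands higher than the others, matching its rim against tube 3's in the side view and upright in both views.

```bash
python3 - <<'E'
from h import *
S=snap("side","pics/side8.png");Tm=snap("top","pics/top8.png")
N=np.array([(.6015,-.0384),(.6033,-.1204),(.605,-.2024)])
for nm,I,h in(("side",S,11),("top",Tm,12)):
    P=proj(nm,np.c_[N,[.19]*3])
    k=4; G=cv2.resize(I,None,fx=k,fy=k,interpolation=cv2.INTER_CUBIC); c=lambda i:((P[i]+.5)*k-.5).round().astype(int)
    for a in(0,2):
        u,v=c(a); t=G[v-h*k:v+(h if nm=="top" else 8)*k,u-h*k:u+h*k]
        for b in range(3):
            x,y=c(b); m=40; reg=G[y-h*k-m:y+h*k+m,x-h*k-m:x+h*k+m]
            _,s,_,l=cv2.minMaxLoc(cv2.matchTemplate(reg,t,cv2.TM_CCOEFF_NORMED)); print(nm,"ref",a+1,"tube",b+1,round(s,3),(l[0]-m)/k,(l[1]-m)/k)
E
```

```text
side ref 1 tube 1 1.0 0.0 0.0
side ref 1 tube 2 0.842 0.75 0.5
side ref 1 tube 3 0.886 1.5 0.5
side ref 3 tube 1 0.838 -0.5 0.5
side ref 3 tube 2 0.97 -0.5 0.25
side ref 3 tube 3 1.0 0.0 0.0
top ref 1 tube 1 1.0 0.0 0.0
top ref 1 tube 2 0.959 -1.75 -0.5
top ref 1 tube 3 0.888 -1.0 -1.0
top ref 3 tube 1 0.888 1.25 0.5
top ref 3 tube 2 0.944 -0.25 0.25
top ref 3 tube 3 1.0 0.0 0.0
```

All three tubes stand at the same height, so tube 2 is down. I'll use one averaged close-up to judge its button.

```bash
python3 - <<'E'
from h import *
S=np.mean([r.camera("side").astype(np.float32) for _ in range(8)],0)[:,:,::-1];T=np.mean([r.camera("top").astype(np.float32) for _ in range(8)],0)[:,:,::-1]
np.save("pics/S9.npy",S);np.save("pics/T9.npy",T)
a=cv2.resize(T[172:197,278:378],(800,200),interpolation=cv2.INTER_CUBIC)*1.8
b=[cv2.resize(S[v-16:v+16,u-14:u+12],(266,328),interpolation=cv2.INTER_CUBIC) for u,v in((311,206),(314,226),(317,249))]
b=np.hstack(b); b=np.hstack([b,np.zeros((328,2,3))])*.95
cv2.imwrite("pics/c12.png",np.clip(np.vstack([a,b]),0,255))
E
```

```text
[ WARN:0@25.885] global loadsave.cpp:1063 imwrite_ Unsupported depth image for selected encoder is fallbacked to CV_8U.
```

View pics/c12.png

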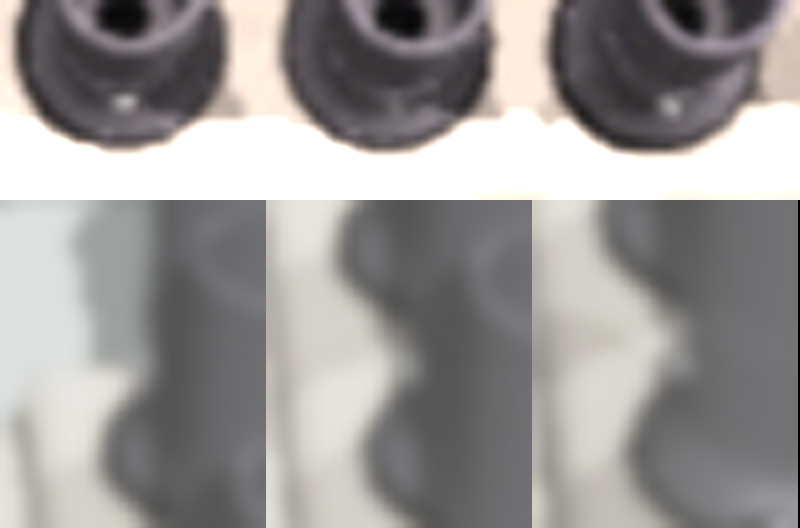

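Inconclusive: tubes 1 and 3 have bright buttons at (124,102) and (670,105), tube 2 only a faint mark at (395,103). I have no picture views left, so the rest is numeric. I'll test tube 2's latch by gripping it and pulling up gently.

```bash
echo '[0,0,0,0.02,0.035,-0.02,1,0,0,0,0.045,0.06,-0.022,1,0,0,0,0.07,0.09,-0.022,1,0,0,0,0.1,0.125,-0.022,1,0,0,0,0.13,0.16,-0.022,1,0,0,0,0.155,0.19,-0.022,1,0,0,0,0.169,0.2126,-0.022,1,0,0,0,0.169,0.2126,-0.022,1,0,0,0,0.169,0.2126,-0.022,1]' | python3 shift.py|head -2
echo '[0,0,0,0,0,0.045,1,0,0,0,0,0,0.09,1,0,0,0,0,0,0.108,1,0,0,0,0,0,0.108,1,0,0,0,0,0,0.108,0,0,0,0,0,0,0.108,0,0,0,0,0,0,0.108,0,0,0,0,0,0,0.108,0,0,0,0,0,0,0.108,0,0,0,0,0,0,0.108,0]' | python3 shift.py
for i in 1 2 3; do echo '[0,0,0,0,0,-0.002,0,0,0,0,0,0,-0.002,0,0,0,0,0,0,-0.002,0]' | python3 shift.py | grep -e pos -e force;done
```

```text
time_s: 50.25
eef_pos: [0.6024, -0.1195, 0.4166]
time_s: 51.25
eef_pos: [0.6031, -0.1202, 0.3112]
ee_rot: [3.138, 0.001, 1.571]
contact_force: [-0.6, -0.3, 6.0]
width: 0.505
finger_force: 59.6
eef_pos: [0.6027, -0.1201, 0.3116]
contact_force: [2.0, -2.0, 0.9]
finger_force: 60.3
eef_pos: [0.6026, -0.1203, 0.3133]
contact_force: [5.0, -3.4, -2.2]
finger_force: 60.3
eef_pos: [0.6025, -0.1204, 0.3143]
contact_force: [5.5, -3.1, -7.9]
finger_force: 62.8
```

```bash
for i in 1 2; do echo '[0,0,0,0,0,-0.002,0,0,0,0,0,0,-0.002,0,0,0,0,0,0,-0.002,0]' | python3 shift.py | grep -e pos -e force;done;python3 pin2.py
```

```text
eef_pos: [0.6024, -0.1204, 0.3147]
contact_force: [9.0, -4.9, -16.4]
finger_force: 64.0
eef_pos: [0.6018, -0.1205, 0.3157]
contact_force: [9.5, -5.4, -21.7]
finger_force: 64.4
yaw 1.571 tz [-1.308 -2.725 -0.085] f [  9.5  -5.2 -21.5]
[[152, 127, 110, 96, 88, 85], [169, 144, 123, 104, 90, 85], [191, 162, 137, 115, 95, 86], [207, 176, 151, 127, 101, 87], [211, 174, 149, 129, 103, 88], [195, 153, 130, 116, 98, 87], [168, 125, 105, 98, 90, 87]]
```

```bash
echo '[0,0,0,0,0,0.005,0,0,0,0,0,0,0.01,0,0,0,0,0,0,0.012,0,0,0,0.03,0,0,0.012,0,0,0,0.06,0,0,0.012,0,0,0,0.1,0,0,0.012,0,0,0,0.1,0,0,0.012,0,0,0,0.1,0,0,0.012,0]' | python3 shift.py; python3 pin2.py
echo '[0,0,0,0,0,-0.002,0.3,0,0,0,0,0,-0.002,1,0,0,0,0,0,-0.002,1,0,0,0,0,0,-0.002,1,0,0,0,0,0,-0.002,1,0,0,0,0,0,-0.05,1,0,0,0,0,0,-0.1,1,0,0,0,-0.04,-0.05,-0.1,1,0,0,0,-0.08,-0.1,-0.1,1,0,0,0,-0.12,-0.14,-0.1,1,0,0,0,-0.16,-0.18,-0.09,1,0,0,0,-0.17,-0.21,-0.09,1,0,0,0,-0.17,-0.21,-0.09,1]' | python3 shift.py|head -3
python3 pins.py | grep -A8 "^2 top"
```

```text
time_s: 53.7
eef_pos: [0.6024, -0.1203, 0.3113]
ee_rot: [3.14, -0.0, 1.47]
contact_force: [-6.0, -0.9, 23.7]
width: 0.5
finger_force: 67.3
yaw 1.47 tz [-0.114  1.71  -0.222] f [-6.6 -1.4 23.6]
[[178, 141, 114, 98, 89, 84], [188, 155, 129, 109, 92, 85], [197, 167, 142, 120, 97, 86], [210, 178, 154, 130, 102, 87], [216, 183, 155, 132, 104, 88], [216, 177, 145, 122, 100, 87], [208, 163, 125, 104, 92, 87]]
time_s: 55.15
eef_pos: [0.3719, -0.2703, 0.3965]
ee_rot: [-3.139, -0.0, 1.466]
2 top 327 185
[[ -3  -5  -6  -7  -7  -7  -6  -4  -3]
 [ -4  -4  -4  -3  -3  -3  -2  -1  -2]
 [ -5  -4  -2   0   1   0  -2  -4  -6]
 [ -7  -5  -1   3   4   0  -5  -7  -7]
 [ -8  -6  -3   2   4   1  -3  -2  -2]
 [ -7  -5  -3   0   2   2   0   1  -1]
 [-10  -8  -6  -5  -4  -3  -4  -6 -11]
 [-22 -21 -19 -18 -17 -17 -17 -20 -25]]
```

```bash
python3 - <<'E'
import cv2,numpy as np
for f in("top4","top6","top8"):
    T=cv2.imread(f"pics/{f}.png").astype(float).mean(2); D=cv2.GaussianBlur(T,(0,0),.8)-cv2.GaussianBlur(T,(0,0),2.5); print(f);print(D[181:189,323:332].round().astype(int))
    B=cv2.GaussianBlur(T,(0,0),1.0); print("mean foot front L/C/R",[int(B[186,c]) for c in(318,322,327,332,336)],"tube1",[int(B[186,c]) for c in(284,288,293,298,302)],"tube3",[int(B[186,c]) for c in(352,356,361,366,370)])
E
python3 go.py .6025 -.12 .42 1.571
```

```text
top4
[[  0  -2  -4  -6  -9 -11 -11 -10  -8]
 [ -1  -2  -2  -3  -6  -8  -7  -6  -5]
 [ -4  -4  -2   1   0  -3  -4  -3  -3]
 [ -6  -6  -2   4   5   1  -2  -2  -3]
 [ -6  -6  -2   3   6   3  -1  -2  -3]
 [ -5  -5  -3   0   2   1  -2  -4  -7]
 [-10  -8  -6  -5  -6  -6  -7 -10 -16]
 [-25 -21 -18 -17 -18 -18 -20 -23 -26]]
mean foot front L/C/R [37, 41, 54, 64, 112] tube1 [40, 36, 49, 45, 60] tube3 [22, 19, 52, 21, 126]
top6
[[ -2  -4  -4  -5  -8  -8  -7  -5  -4]
 [ -3  -3  -2  -2  -4  -5  -3  -2  -1]
 [ -6  -4  -2   0   0  -1  -2  -3  -4]
 [ -8  -7  -5   1   3   0  -3  -5  -7]
 [ -7  -8  -6   0   4   2  -2  -2  -2]
 [ -6  -6  -4   0   2   2   1   1  -1]
 [-10  -8  -6  -4  -4  -3  -3  -5 -12]
 [-27 -23 -19 -18 -18 -17 -16 -19 -25]]
mean foot front L/C/R [50, 47, 58, 61, 85] tube1 [52, 46, 64, 59, 76] tube3 [35, 38, 63, 66, 114]
top8
[[ -2  -3  -6  -8 -10 -10  -8  -5  -3]
 [ -2  -2  -3  -5  -6  -6  -4  -1   0]
 [ -4  -2   0   2   1  -1  -3  -2  -3]
 [ -7  -5  -1   3   4   0  -5  -6  -6]
 [ -9  -7  -4   1   3  -1  -4  -3  -2]
 [ -9  -8  -5  -1   1   0  -1   0  -1]
 [-12 -10  -8  -5  -4  -4  -5  -8 -13]
 [-23 -21 -17 -16 -16 -17 -19 -24 -28]]
mean foot front L/C/R [52, 47, 58, 62, 85] tube1 [53, 47, 65, 59, 77] tube3 [35, 38, 63, 66, 114]
rot [-0.0003 -0.0001 -0.0985] d [ 0.1691  0.21   -0.023 ] | 0.271 q [ 0.32  0.14  0.26  2.03 -0.04  0.97  0.5 ] w 1.004 t 55.75
```

I need a control: turn tube 2 well out of alignment and pull. If it then comes up freely, the earlier resistance was the latch.

```bash
echo '[0,0,-0.03,0.03,0.035,-0.02,1,0,0,-0.06,0.06,0.07,-0.023,1,0,0,-0.0985,0.09,0.11,-0.023,1,0,0,-0.0985,0.12,0.15,-0.023,1,0,0,-0.0985,0.15,0.185,-0.023,1,0,0,-0.0985,0.1691,0.21,-0.023,1,0,0,-0.0985,0.1691,0.21,-0.023,1,0,0,-0.0985,0.1691,0.21,-0.023,1]' | python3 shift.py|head -2
echo '[0,0,0,0,0,0.045,1,0,0,0,0,0,0.09,1,0,0,0,0,0,0.110,1,0,0,0,0,0,0.110,1,0,0,0,0,0,0.110,0,0,0,0,0,0,0.110,0,0,0,0,0,0,0.110,0,0,0,0,0,0,0.110,0,0,0,0,0,0,0.110,0,0,0,0,0,0,0.110,0]' | python3 shift.py
for i in 1 2 3 4; do echo '[0,0,-0.05,0,0,0,0,0,0,-0.1,0,0,0,0,0,0,-0.125,0,0,0,0,0,0,-0.125,0,0,0,0]' | python3 shift.py | grep -e rot; python3 -c "
from h import *;s=r.state();print(s['torque'].round(2),s['contact_force'].round(1))";done
for i in 1 2 3 4 5; do echo '[0,0,0,0,0,-0.002,0,0,0,0,0,0,-0.002,0,0,0,0,0,0,-0.002,0]' | python3 shift.py | grep -e pos -e contact;done
```

```text
time_s: 56.55
eef_pos: [0.6025, -0.1199, 0.4193]
time_s: 57.55
eef_pos: [0.603, -0.1211, 0.3124]
ee_rot: [3.138, 0.001, 1.57]
contact_force: [-2.0, -0.7, 6.4]
width: 0.503
finger_force: 59.7
ee_rot: [3.137, 0.001, 1.696]
[ 0.01 -0.02  0.07] [ 0.5 -0.1  6.3]
ee_rot: [3.137, 0.001, 1.821]
[ 0.07 -0.09  0.07] [0.6 0.5 5.9]
ee_rot: [3.139, 0.001, 1.946]
[0.23 0.32 0.08] [-0.6  1.1  8.1]
ee_rot: [3.139, 0.002, 2.07]
[-0.01  0.32  0.09] [-1.3  0.3  7.9]
eef_pos: [0.6029, -0.1209, 0.313]
contact_force: [2.6, -1.3, 1.2]
eef_pos: [0.6029, -0.1209, 0.3142]
contact_force: [5.1, -1.8, -4.1]
eef_pos: [0.6028, -0.121, 0.3158]
contact_force: [5.8, -1.8, -4.9]
eef_pos: [0.6029, -0.1209, 0.3177]
contact_force: [5.8, -0.5, -6.3]
eef_pos: [0.6028, -0.1209, 0.3197]
contact_force: [6.8, -2.3, -5.5]
```

The control slides free at about 6 N, so the earlier 22 N really was the latch. I'll now map the angles at which the latch holds and centre on them.

```bash
echo '[0,0,0,0,0,0.005,0,0,0,0,0,0,0.011,0,0,0,0,0,0,0.011,0,0,0,0,0,0,0.011,0]' | python3 shift.py|grep -e pos -e rot -e cont
for i in 1 2 3 4 5 6 7; do echo '[0,0,0.05,0,0,0,0,0,0,0.1,0,0,0,0,0,0,0.1,0,0,0,0,0,0,0.1,0,0,-0.004,0,0,0,0.1,0,0,-0.007,0,0,0,0.1,0,0,-0.007,0]' | python3 shift.py | grep -e pos -e rot -e contact; echo '[0,0,0,0,0,0.004,0,0,0,0,0,0,0.007,0,0,0,0,0,0,0.007,0]' | python3 shift.py|grep contact;done
```

```text
eef_pos: [0.603, -0.1211, 0.3121]
ee_rot: [3.139, 0.002, 2.07]
contact_force: [-2.2, -0.6, 17.5]
eef_pos: [0.6027, -0.1209, 0.3158]
ee_rot: [3.14, 0.001, 1.97]
contact_force: [5.5, -2.0, -1.7]
contact_force: [-1.7, -1.4, 19.2]
eef_pos: [0.6026, -0.1206, 0.3154]
ee_rot: [3.14, 0.0, 1.87]
contact_force: [5.6, -0.8, -1.6]
contact_force: [-2.5, 0.2, 19.7]
eef_pos: [0.6023, -0.121, 0.3154]
ee_rot: [3.141, 0.001, 1.77]
contact_force: [4.7, -1.5, -2.3]
contact_force: [-3.6, -1.6, 22.1]
eef_pos: [0.6022, -0.121, 0.3153]
ee_rot: [-3.142, 0.0, 1.67]
contact_force: [4.8, -1.9, -1.9]
contact_force: [-3.6, -1.4, 22.4]
eef_pos: [0.6021, -0.121, 0.3153]
ee_rot: [-3.141, 0.0, 1.57]
contact_force: [4.7, -2.5, -0.3]
contact_force: [-4.8, -1.3, 24.2]
eef_pos: [0.6017, -0.1215, 0.3151]
ee_rot: [-3.14, 0.001, 1.469]
contact_force: [3.6, -2.7, 0.2]
contact_force: [-6.1, -3.6, 25.0]
eef_pos: [0.6017, -0.1213, 0.315]
ee_rot: [-3.14, 0.001, 1.369]
contact_force: [3.1, -3.8, -0.1]
contact_force: [-7.1, -3.1, 26.0]
```

```bash
for i in 1 2 3 4 5 6 7; do echo '[0,0,0,0,0,-0.005,0,0,0,0,0,0,-0.01,0,0,0,0,0,0,-0.012,0,0,0,0,0,0,-0.012,0]' | python3 shift.py | grep -e pos -e rot -e contact|tr '\n' ' '; echo; echo '[0,0,0,0,0,0.006,0,0,0,0,0,0,0.012,0,0,0,0,0,0,0.012,0,0,0,-0.05,0,0,0.012,0,0,0,-0.1,0,0,0.012,0,0,0,-0.1,0,0,0.012,0]' | python3 shift.py>/dev/null;done
```

```text
eef_pos: [0.6019, -0.1208, 0.3195] ee_rot: [-3.14, 0.0, 1.37] contact_force: [3.4, -3.5, -3.0] 
eef_pos: [0.6016, -0.1207, 0.3166] ee_rot: [-3.139, 0.001, 1.47] contact_force: [8.5, -5.5, -20.3] 
eef_pos: [0.602, -0.1202, 0.3166] ee_rot: [-3.14, -0.0, 1.57] contact_force: [9.6, -4.3, -23.6] 
eef_pos: [0.6019, -0.1202, 0.3168] ee_rot: [-3.139, -0.001, 1.67] contact_force: [10.1, -4.2, -22.1] 
eef_pos: [0.6018, -0.1203, 0.317] ee_rot: [-3.139, -0.001, 1.77] contact_force: [9.6, -4.1, -22.4] 
eef_pos: [0.6022, -0.12, 0.317] ee_rot: [-3.141, -0.001, 1.87] contact_force: [11.5, -2.5, -22.1] 
eef_pos: [0.6024, -0.1207, 0.3206] ee_rot: [3.141, 0.0, 1.97] contact_force: [4.7, -1.5, -3.6]
```

Clear result: the latch holds from yaw 1.47 to 1.87 and is free at 1.37 and 1.97, so the centre is 1.67. I'll set it there, check with one pull, press home, release and go to the cap.

```bash
echo '[0,0,0.1,0,0,0,0,0,0,0.2,0,0,0,0,0,0,0.3,0,0,0,0,0,0,0.4,0,0,0,0,0,0,0.4,0,0,0,0,0,0,0.4,0,0,-0.006,0,0,0,0.4,0,0,-0.012,0,0,0,0.4,0,0,-0.012,0]' | python3 shift.py| grep -e pos -e rot -e contact
echo '[0,0,0,0,0,0.006,0,0,0,0,0,0,0.013,0,0,0,0,0,0,0.013,0,0,0,0,0,0,0.009,0,0,0,0,0,0,0.009,0.3,0,0,0,0,0,0.009,1,0,0,0,0,0,0.009,1,0,0,0,0,0,0.009,1,0,0,0,0,0,0.009,1,0,0,0,0,0,-0.03,1,0,0,0,0,0,-0.08,1,0,0,0,0,0,-0.1,1,0,0,0,0,0,-0.1,1]' | python3 shift.py; python3 go.py .392 -.2895 .4 1.571
```

```text
eef_pos: [0.6017, -0.1203, 0.3171]
ee_rot: [-3.14, -0.001, 1.67]
contact_force: [9.6, -2.3, -20.7]
time_s: 76.45
eef_pos: [0.6034, -0.121, 0.4255]
ee_rot: [3.134, 0.002, 1.67]
contact_force: [-0.5, -0.1, 0.6]
width: 1.002
finger_force: 0.0
rot [0.0073 0.0014 0.0986] d [-0.1468 -0.2271  0.0241] | 0.272 q [ 0.09  0.38  0.09  1.64 -0.04  1.11  0.28] w 1.002 t 76.45
```

```bash
echo '[0,0,0.05,-0.026,-0.04,0,1,0,0,0.0986,-0.052,-0.08,0,1,0,0,0.0986,-0.08,-0.12,0.005,1,0,0,0.0986,-0.105,-0.16,0.01,1,0,0,0.0986,-0.13,-0.2,0.02,1,0,0,0.0986,-0.147,-0.227,0.024,1,0,0,0.0986,-0.147,-0.227,0.024,1,0,0,0.0986,-0.147,-0.227,0.024,1]' | python3 shift.py|head -2
python3 pins.py | grep -A8 "^2 top"; python3 track.py | grep cap
python3 - <<'E'
from h import *
from scipy.optimize import least_squares
a=np.linspace(0,2*np.pi,40,endpoint=False)
def model(x,y): return np.vstack([np.c_[x+q*np.cos(a),y+q*np.sin(a),0*a+z] for q,z in((.03,0),(.03,.004),(.0217,.012),(.0217,.068),(.012,.076))])
def cen(n,x,y):
    m=np.zeros((1680,2240),np.uint8); P=(proj(n,model(x,y))*4+1.5).astype(np.int32)
    cv2.fillConvexPoly(m,cv2.convexHull(P[:120]),1); cv2.fillConvexPoly(m,cv2.convexHull(P[80:]),1); M=cv2.moments(m,True); return np.array([M["m10"],M["m01"]])/M["m00"]/4-.375
obs={}
for n,(u,v,h) in dict(top=(392,266,20),side=(234,298,24)).items():
    g=cv2.imread(f"pics/{n}0.png").max(2)[v-h:v+h,u-h:u+h]; t=45 if n=="top" else 95
    k,l,st,c=cv2.connectedComponentsWithStats((g<t).astype(np.uint8)); i=l[h,h]; obs[n]=c[i]+[u-h,v-h]; print(n,obs[n],st[i])
    o=least_squares(lambda p:cen(n,*p)-obs[n],[.392,-.2885],diff_step=3e-3); print(o.x,o.fun)
E
python3 go.py .392 -.2895 .21 1.571
```

```text
time_s: 77.25
eef_pos: [0.3901, -0.2896, 0.3963]
top [390.87922705 265.58695652] [  7   9  25  22 414]
[ 0.39264206 -0.29377291] [-0.00487413 -0.00589337]
side [233.70731707 299.85365854] [ 13   7  23  36 615]
[ 0.39029529 -0.2917401 ] [0.0021111  0.00598729]
rot [-0.0005 -0.0009  0.0004] d [-0.0008  0.0009  0.1866] | 0.187 q [ 0.38  0.19  0.23  1.98 -0.05  0.98  0.63] w 0.999 t 77.3Traceback (most recent call last):
  File "pins.py", line 3, in <module>
    T=np.mean([r.camera("top").astype(float) for _ in range(6)],0).mean(2);S=np.mean([r.camera("side").astype(float) for _ in range(6)],0).mean(2)
               ~~~~~~~~^^^^^^^
ValueError: 200 camera calls are used up
Traceback (most recent call last):
  File "track.py", line 4, in <module>
    ref=cv2.imread(f"pics/{n}0.png"); im=r.camera(n)[:,:,::-1].copy()
                                         ~~~~~~~~^^^
ValueError: 200 camera calls are used up
```

The camera calls are used up, so the cap goes in by touch. The same pull test will find its latching angle, and its position was measured earlier (0.391, -0.2925).

```bash
echo '[0,0,0,-0.0038,0.001,0.045,1,0,0,0,-0.0038,0.001,0.09,1,0,0,0,-0.0038,0.001,0.13,1,0,0,0,-0.0038,0.001,0.165,1,0,0,0,-0.0038,0.001,0.1866,1,0,0,0,-0.0038,0.001,0.1866,1,0,0,0,-0.0038,0.001,0.1866,1]' | python3 shift.py
echo '[0,0,0,0,0,0,0,0,0,0,0,0,0,0,0,0,0,0,0,0,0,0,0,0,0,0,0,0,0,0,0,0,0,0,0,0,0,0,0,0,0,0,0,0,0,0,0,0,0]' | python3 shift.py
```

```text
time_s: 78.0
eef_pos: [0.3928, -0.2924, 0.2104]
ee_rot: [-3.141, -0.001, 1.573]
contact_force: [0.7, 0.3, 1.0]
width: 1.001
finger_force: 0.0
time_s: 78.7
eef_pos: [0.3928, -0.2936, 0.212]
ee_rot: [3.139, 0.001, 1.571]
contact_force: [-0.0, 0.3, 5.2]
width: 0.527
finger_force: 60.2
```

```bash
echo '[0,0,0,0,0,-0.04,0,0,0,0,0,0,-0.09,0,0,0,0,0,0,-0.14,0,0,0,0,0,0,-0.19,0,0,0,0,0,0,-0.19,0]' | python3 shift.py|tail -3; python3 go.py .6055 -.2844 .4 1.571
```

```text
contact_force: [0.8, -0.3, -0.8]
width: 0.523
finger_force: 61.7
rot [ 0.0126  0.007  -0.0004] d [0.0106 0.2118 0.0108] | 0.212 q [ 0.37  0.18  0.25  1.96 -0.05  0.99  0.64] w 0.523 t 79.2
```

```bash
echo '[0,0,0,0.002,0.04,0,0,0,0,0,0.004,0.08,0,0,0,0,0,0.006,0.12,0,0,0,0,0,0.008,0.16,0,0,0,0,0,0.009,0.2,0,0,0,0,0,0.009,0.213,0,0,0,0,0,0.009,0.213,0,0,0,0,0,0.009,0.213,0,0]' | python3 shift.py;  python3 go.py .6055 -.2844 .312 1.571
```

```text
time_s: 80.0
eef_pos: [0.604, -0.2843, 0.3996]
ee_rot: [-3.139, -0.0, 1.571]
contact_force: [-0.5, 0.5, -0.3]
width: 0.522
finger_force: 61.8
rot [-0.0021 -0.0003 -0.0002] d [-0.0001  0.0017  0.0876] | 0.088 q [ 0.27  0.51  0.19  1.52 -0.1   1.12  0.48] w 0.522 t 80.0
```

```bash
echo '[0,0,0,0,0.001,0.03,0,0,0,0,0,0.001,0.055,0,0,0,0,0,0.001,0.075,0,0,0,0,0,0.001,0.0876,0,0,0,0,0,0.001,0.0876,0]' | python3 shift.py|grep -e pos -e contact
for i in 1 2 3; do echo '[0,0,0,0,0,0.005,0,0,0,0,0,0,0.01,0,0,0,0,0,0,0.01,0]' | python3 shift.py|grep -e pos -e contact;done
```

```text
eef_pos: [0.6056, -0.2839, 0.3122]
contact_force: [3.5, -0.1, -2.4]
eef_pos: [0.6059, -0.2842, 0.3033]
contact_force: [1.8, 0.7, -1.0]
eef_pos: [0.6059, -0.2842, 0.2928]
contact_force: [3.1, 0.4, 0.5]
eef_pos: [0.6059, -0.2842, 0.2823]
contact_force: [3.0, -0.1, -1.3]
```

```bash
for i in 1 2; do echo '[0,0,0,0,0,0.002,0,0,0,0,0,0,0.003,0,0,0,0,0,0,0.003,0]' | python3 shift.py|grep -e pos -e contact;done
```

```text
eef_pos: [0.6059, -0.2843, 0.2819]
contact_force: [-2.1, 1.8, 14.1]
eef_pos: [0.6059, -0.2845, 0.2816]
contact_force: [-8.7, 5.2, 30.1]
```

```bash
echo '[0,0,0,0,0,-0.003,0,0,0,0,0,0,-0.003,0]' | python3 shift.py|grep -e pos -e contact; for i in 1 2 3 4 5; do echo '[0,0,0,0,0,-0.005,0,0,0,0,0,0,-0.01,0,0,0,0,0,0,-0.012,0,0,0,0,0,0,-0.012,0]' | python3 shift.py | grep -e pos -e rot -e contact|tr '\n' ' '; echo; echo '[0,0,0,0,0,0.006,0,0,0,0,0,0,0.012,0,0,0,0,0,0,0.012,0,0,0,-0.05,0,0,0.012,0,0,0,-0.1,0,0,0.012,0,0,0,-0.1,0,0,0.012,0]' | python3 shift.py>/dev/null;done
```

```text
eef_pos: [0.6058, -0.2843, 0.2819]
contact_force: [-3.5, 1.8, 13.7]
eef_pos: [0.6059, -0.2837, 0.2912] ee_rot: [-3.141, -0.001, 1.572] contact_force: [3.6, 0.8, -5.1] 
eef_pos: [0.6059, -0.2837, 0.2911] ee_rot: [-3.141, -0.001, 1.671] contact_force: [5.1, 1.4, -4.7] 
eef_pos: [0.6059, -0.2837, 0.2908] ee_rot: [-3.141, -0.001, 1.771] contact_force: [5.3, 0.7, -4.2] 
eef_pos: [0.6058, -0.2835, 0.2864] ee_rot: [-3.14, -0.001, 1.872] contact_force: [12.3, -2.4, -28.1] 
eef_pos: [0.6057, -0.2834, 0.2866] ee_rot: [-3.14, -0.002, 1.971] contact_force: [14.3, -1.4, -29.0]
```

```bash
for i in 1 2 3 4; do echo '[0,0,0,0,0,-0.005,0,0,0,0,0,0,-0.01,0,0,0,0,0,0,-0.012,0,0,0,0,0,0,-0.012,0]' | python3 shift.py | grep -e pos -e rot -e contact|tr '\n' ' '; echo; echo '[0,0,0,0,0,0.006,0,0,0,0,0,0,0.012,0,0,0,0,0,0,0.012,0,0,0,-0.05,0,0,0.012,0,0,0,-0.1,0,0,0.012,0,0,0,-0.1,0,0,0.012,0]' | python3 shift.py|grep contact;done
```

```text
eef_pos: [0.6057, -0.2832, 0.2867] ee_rot: [-3.141, -0.002, 2.072] contact_force: [13.4, -2.4, -28.1] 
contact_force: [-0.1, 2.0, 11.1]
eef_pos: [0.6056, -0.2832, 0.2868] ee_rot: [-3.141, -0.002, 2.172] contact_force: [13.1, -1.4, -26.3] 
contact_force: [-1.4, 5.2, 12.9]
eef_pos: [0.6058, -0.2833, 0.2906] ee_rot: [3.142, -0.001, 2.272] contact_force: [6.6, 1.5, -6.5] 
contact_force: [0.2, 3.6, 12.9]
eef_pos: [0.6059, -0.2835, 0.2907] ee_rot: [3.141, -0.001, 2.372] contact_force: [5.8, 2.7, -3.4] 
contact_force: [-0.7, 4.5, 14.0]
```

The cap latches from 1.87 to 2.17, so its centre is 2.02. I'll set it there, check with a pull, press home and release.

```bash
echo '[0,0,0.12,0,0,0,0,0,0,0.24,0,0,0,0,0,0,0.36,0,0,0,0,0,0,0.45,0,0,0,0,0,0,0.45,0,0,0,0,0,0,0.45,0,0,-0.006,0,0,0,0.45,0,0,-0.012,0,0,0,0.45,0,0,-0.012,0]' | python3 shift.py| grep -e pos -e rot -e contact
echo '[0,0,0,0,0,0.006,0,0,0,0,0,0,0.014,0,0,0,0,0,0,0.014,0,0,0,0,0,0,0.009,0,0,0,0,0,0,0.009,0.3,0,0,0,0,0,0.009,1,0,0,0,0,0,0.009,1,0,0,0,0,0,0.009,1,0,0,0,0,0,0.009,1,0,0,0,0,0,-0.03,1,0,0,0,0,0,-0.08,1,0,0,0,0,0,-0.12,1,0,0,0,0,0,-0.12,0,0,0,0,0,0,-0.12,0]' | python3 shift.py; python3 go.py .506 -.075 .4 1.571;python3 go.py .508 -.216 .4 1.571
```

```text
eef_pos: [0.6055, -0.2834, 0.287]
ee_rot: [-3.14, -0.002, 2.022]
contact_force: [11.4, -0.9, -22.9]
time_s: 93.4
eef_pos: [0.6058, -0.2846, 0.4134]
ee_rot: [3.14, 0.002, 2.021]
contact_force: [0.2, -0.1, -0.4]
width: 0.688
finger_force: 0.0
rot [0.0019 0.0018 0.4497] d [0.2322 0.0012 0.0129] | 0.233 q [ 0.35  0.49  0.07  1.5  -0.04  1.14  0.88] w 0.688 t 93.4
rot [0.0019 0.0018 0.4497] d [ 0.1043 -0.0583  0.0131] | 0.12 q [ 0.35  0.49  0.07  1.5  -0.04  1.14  0.88] w 0.688 t 93.4
```

```bash
python3 -c "
from h import *
print(proj('top',[.5057,-.0932,.092]),(270+135/2.7586,155+173/2.7619),proj('side',[.5057,-.0932,.092]),(255+139/5,185+184/5),proj('top',[.5083,-.2155,.062]),(270+262/2.7586,155+173/2.7619))"; python3 go.py .506 -.062 .4 1.571
```

```text
[[314.54598195 216.06369497]] (318.93786703400275, 217.63803903110178) [[283.48961011 220.84272371]] (282.8, 221.8) [[363.66725116 217.54194727]] (364.9757123178424, 217.63803903110178)
rot [0.0019 0.0018 0.4497] d [0.2439 0.0069 0.0128] | 0.244 q [ 0.35  0.49  0.07  1.5  -0.04  1.14  0.88] w 0.688 t 93.4
```

```bash
echo '[0,0,0.1,0.045,0.001,0,0,0,0,0.2,0.09,0.002,0,0,0,0,0.3,0.135,0.004,0,0,0,0,0.4,0.18,0.006,0.0,0,0,0,0.45,0.22,0.007,0.005,0,0,0,0.45,0.244,0.007,0.013,0,0,0,0.45,0.244,0.007,0.013,0,0,0,0.45,0.244,0.007,0.013,0]' | python3 shift.py; python3 go.py .506 -.062 .253 1.571
```

```text
time_s: 94.2
eef_pos: [0.5053, -0.0613, 0.3977]
ee_rot: [-3.139, 0.0, 1.572]
contact_force: [1.0, 0.2, 0.1]
width: -0.001
finger_force: 0.0
rot [-0.0027  0.0003  0.0014] d [-0.0007  0.0011  0.1447] | 0.145 q [ 0.    0.23  0.07  1.92 -0.02  1.    0.09] w -0.001 t 94.2
```

```bash
echo '[0,0,0,0,0.001,0.045,0,0,0,0,0,0.001,0.09,0,0,0,0,0,0.001,0.125,0,0,0,0,0,0.001,0.1447,0,0,0,0,0,0.001,0.1447,0,0,0,0,0,0.001,0.1447,0]' | python3 shift.py|grep -e pos -e cont
for i in 1 2 3 4 5; do echo '[0,0,0,-0.004,0,0,0,0,0,0,-0.007,0,0,0,0,0,0,-0.007,0,0,0]' | python3 shift.py|grep -e pos -e cont; done
```

```text
eef_pos: [0.5072, -0.0627, 0.2541]
contact_force: [0.9, 0.0, 0.7]
eef_pos: [0.5074, -0.0694, 0.2555]
contact_force: [0.9, 0.2, 0.0]
eef_pos: [0.507, -0.0756, 0.2545]
contact_force: [0.1, 0.4, -0.1]
eef_pos: [0.507, -0.0829, 0.2543]
contact_force: [0.1, 0.7, 1.6]
eef_pos: [0.5067, -0.0906, 0.2541]
contact_force: [0.8, 0.4, 0.1]
eef_pos: [0.5068, -0.0968, 0.2542]
contact_force: [1.0, 0.8, -0.5]
```

```bash
for i in 1 2 3 4; do echo '[0,0,0,-0.002,0,0,0,0,0,0,-0.003,0,0,0,0,0,0,-0.003,0,0,0]' | python3 shift.py|grep -e pos -e cont; done
```

```text
eef_pos: [0.5069, -0.0979, 0.2541]
contact_force: [-0.6, 4.6, -0.5]
eef_pos: [0.507, -0.0988, 0.254]
contact_force: [-0.2, 10.7, 0.9]
eef_pos: [0.507, -0.0996, 0.2539]
contact_force: [-0.4, 16.0, 1.4]
eef_pos: [0.5071, -0.1004, 0.2539]
contact_force: [-1.1, 22.2, 3.2]
```

The stop at y -0.0975 matches the toggle lying fully on. Now the start button.

```bash
echo '[0,0,0,0.01,0,0,0,0,0,0,0.022,0,0,0,0,0,0,0.022,0,-0.04,0,0,0,0,0.022,0,-0.08,0,0,0,0,0.022,0,-0.1,0,0,0,0,0.022,0,-0.1,0]' | python3 shift.py|grep -e pos -e cont; python3 go.py .508 -.216 .27 1.571
```

```text
eef_pos: [0.5083, -0.0871, 0.3579]
contact_force: [0.5, 0.3, -0.3]
rot [ 0.0071  0.0015 -0.0008] d [-0.1287 -0.0009  0.088 ] | 0.156 q [ 0.05  0.28  0.08  1.95 -0.03  0.9   0.14] w -0.003 t 98.1
```

```bash
echo '[0,0,0,-0.045,0,0,0,0,0,0,-0.09,0,0,0,0,0,0,-0.129,0,0,0,0,0,0,-0.129,0,0.04,0,0,0,0,-0.129,0,0.08,0,0,0,0,-0.129,0,0.098,0,0,0,0,-0.129,0,0.098,0,0,0,0,-0.129,0,0.098,0]' | python3 shift.py|grep -e pos -e cont
for i in 1 2 3 4 5; do echo '[0,0,0,0,0,0.002,0,0,0,0,0,0,0.004,0,0,0,0,0,0,0.004,0]' | python3 shift.py|grep -e pos -e cont; done
```

```text
eef_pos: [0.5067, -0.2156, 0.2558]
contact_force: [-0.1, 0.4, -0.1]
eef_pos: [0.5073, -0.2155, 0.2531]
contact_force: [-0.4, 0.1, -0.6]
eef_pos: [0.5068, -0.2154, 0.2481]
contact_force: [0.5, -0.9, 0.5]
eef_pos: [0.507, -0.2155, 0.2442]
contact_force: [-0.2, -0.6, 1.6]
eef_pos: [0.5071, -0.2155, 0.2403]
contact_force: [-0.2, -0.5, 4.0]
eef_pos: [0.5072, -0.2156, 0.2391]
contact_force: [-8.7, 3.6, 29.0]
```

```bash
echo '[0,0,0,0,0,-0.02,0,0,0,0,0,0,-0.06,0,0,0,0,0,0,-0.1,0,0,0,0,0,0,-0.14,0,0,0,0,0,0,-0.16,0,0,0,0,0,0,-0.16,0,0,0,0,0,0,-0.16,0,0,0,0,0,0,-0.16,0]' | python3 shift.py|grep -e time -e pos -e cont; python3 -c "
from bench import r
print(r.hand_in())"
```

```text
time_s: 101.2
eef_pos: [0.5064, -0.2151, 0.3947]
contact_force: [-0.0, 0.3, 0.8]
the job is handed in; nothing more can be done
None
```

I handed in the job at 101 s with three tubes and one cap seated on the four nozzles, the switch on and the start button pressed, but the latches on tube 2 and the cap were confirmed only by pull tests because the camera calls had run out (tubes 1 and 3 showed their buttons in the top view), and the switch and button were judged only from where the arm met a hard stop.

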